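# Reset the hold-down height of a circuit-board jig and lock it again

### The job

Slacken the steel lock ring of the circuit-board jig by swinging its red-posted lever well round counterclockwise (seen from above, about 55 degrees), turn the black adjuster knob until its orange pointer stands at the green mark, then swing the lever back clockwise until the ring is firmly nipped up: a slow push of about 9 N at the red post, never more than 14 N. Do not force the knob while the ring is tight, leave the mouse, screwdriver and small air cylinder where they are, and let go of everything at the end.

Things in the scene. Friction and masses are not known exactly. Their poses are not given: they have to be found in the camera images.
- jig: fixed board jig: black base plate 250 x 120 x 12 mm with a square aluminium block 100 x 100 mm (top at 50 mm) and beyond it a small green circuit board under a steel hold-down arm. Origin on the vertical axis shared by adjuster and lock ring, at the underside; x points from the block to the board, z up
- lever_post (a point): point on the axis of the red upright post, 14 mm diameter, standing on the end of the lock ring's steel lever: 85 mm from the common axis, 84 mm above the table; the post reaches from 61 mm (top of the lever) to 100 mm. The lever turns about the jig's vertical axis with the steel ring (72 mm diameter, 51 to 61 mm high)
- lockring (a joint): angle of lock ring and lever (rad), near 0 as found (tight), positive counterclockwise from above = looser; stops at 1.3 and -0.7. Swing it 0.9 or more, as the rising adjuster jams on a ring less slack. Slack it needs 0.7 N at the post; once it bites, the push needed to turn it on clockwise rises by 0.5 to 0.9 N per mm of post travel. It stays where it is left
- knob_grip (a point): centre of the upright bar grip of the black adjuster knob, on the common axis, 90 mm above the table; the bar is 12 mm thick, 44 mm long (along the pointer's direction) and reaches from 72 to 105 mm, on a disc of 44 mm diameter
- pointer_tip (a point): tip of the orange pointer at the foot of the knob, 42 mm from the common axis, 66 mm above the table (top of the pointer 68 mm)
- adjuster (a joint): angle of the adjuster knob (rad), positive counterclockwise seen from above; it lifts 1.5 mm per rad. Turns with about 0.06 N m when the ring is slack, and is locked while the ring is tight
- mark_line (a point): the green mark, 12 x 8 x 3 mm, on top of the block; this point lies 42 mm from the common axis, at the bearing where the pointer has to stand, 0.6 to 1.4 rad counterclockwise of where the pointer is found
- washer: keyed washer inside the block, hidden; the ring presses it on the adjuster's shoulder with about 4.3 times the last slow clockwise push at the post (39 N for 9 N). The adjuster lifts the shoulder, so after the setting the ring bites 0.2 to 0.4 rad before its old angle; at the old angle it would be overtightened
- mouse: grey computer mouse 105 x 62 x 31 mm, loose; origin under its centre
- driver: screwdriver 170 mm long with a blue handle, loose, lying down
- cylinder: small steel air cylinder with square ends, 170 x 34 x 34 mm, loose; origin under its middle
- screw: the lifting screw of the jig: it carries the adjuster knob with its hidden shoulder and the steel hold-down arm over the board; origin on the common axis at the height of the table

How it is judged:
By the outcome, as a careful person would: the job done as asked, in the order asked, and still so for the second after the job is handed in, with the robot touching nothing.
It also fails if it takes over 70 s, if anything falls off the work surface, if the arm or the gripper's body presses on something with over 40 N, if the wrist force passes 120 N, or if a joint passes its speed limit or range.

### The arm

A 6-joint arm with a two-finger parallel gripper is mounted at the origin on the work surface. World frame = base frame: x ahead of the robot, y to its left, z up, the work surface at z = 0. Lengths are in m, angles in rad, forces in N, time in s.
With the tool pointing down it reaches from about 0.4 to 0.825 m from the base axis. Payload 7 kg.
Tool frame: the origin (TCP) lies at the very end of the fingers, on their centre line; the grasp point (between the pads) lies 19 mm behind it; z points along the fingers, x is the direction in which the jaws open and shut, and the axes are right-handed (so a half turn about z gives the same grasp; the last joint's range is limited). The gripper opens to 85 mm and grips with 20 to 120 N. Pads are 22 mm wide; open, the fingers measure 114 mm over their backs; the gripper's body (76 mm by 85 mm) begins 54 mm behind the grasp point. The pads swing forward as they close: fully open they stand 13 mm farther back than shut.
Start: joints at [-0.864, 0.359, 0.012, 0, -1.224, -0.288], TCP at [0.274, -0.617, 0.198] pointing down, gripper open.
Joint ranges: [-3.07, 3.07], [-1.43, 2.12], [-1.02, 1.25], [-3.03, 1.67], [-3.05, -0], [-3.03, 3.03]. Speed limits (rad/s): [2.39, 2.39, 3.01, 3.14, 3.14, 3.14].

### API

Orientations are given as [roll, pitch, yaw] about the fixed x, y, z axes, in that order (R = Rz(yaw) Ry(pitch) Rx(roll)).
In Python, from cell import arm, viewer, models gives the robot as it stands.
- The arm moves only by the tool jog_arm, never from a script. Its argument "deltas" is a list of rows, each a list of 3 entries, a list of its own where there are three numbers: the finger opening in m, from 0 to 0.0854, then the shift along the tool's x, y, z in m, then the turn, a rotation vector about the tool's x, y, z in degrees. A call has 1 to 20 rows; each row shifts and turns the commanded pose from where the row before left it, along the tool's axes as they then stand; what a row does not reach is not made up. A row lasts 1/8 s, in which the tool goes at most 62.5 mm and 10.7 degrees, less where a joint would pass 70% of its speed; a pose out of reach is approached as far as the arm can. A call is refused whole if a number of a shift passes 0.0625 or a number of a turn 10.7, either way. A call with a gripper value outside its range is refused whole. The fingers move at their own pace and stop on an object; "force" is the grip in N (left out, the last holds). Time passes only in rows, so rows that do not move let the fingers close. It gives the time, the measured TCP pose, the force and the opening at its end, in the units of the state.
- arm.get_state(): the state, without advancing time (a new reading comes with each control period).
- viewer.camera(name): name is "side" or "top"; returns a dict with "frame" (420x560x3 uint8, red, green, blue), "z_map" (420x560 float32, m along the optical axis (not along the pixel's ray), 0 where there is no reading), "fx", "fy", "cx", "cy" (pixels), "T" (4x4, takes a point from camera to world coordinates). Camera axes: x right, y up, looking along -z (the intrinsics and any distortion apply to the point x, -y, -z); pixel columns grow to the right and rows downward; lengths in m; the calibration is good to about 2 mm. A picture is of the moment at which its call begins.
- arm.finish_job(): hands the job in, once; it reports no verdict.
Trained networks look in the newest picture that a camera, given by its name, has taken for a name from the list of things; names that differ only in an ending like _2 or _b are one class to them, and where a whole thing is asked for, a point or a joint stands for the part that bears it (a point fixed in the world has none). Each returns a list of dicts, best first, with "score" (0 to 1); they miss things now and then, are a little off and sometimes report something else, mostly with a low value. They report only what shows in the picture. A call takes as long as a camera call.
- models.find_in(camera, name): "point" ([x, y, z] in m, in world coordinates, good to about 4 mm: the middle of the surface that is visible of it).
- models.spot_point(camera, name): "point" ([x, y, z] in m, in world coordinates, good to about 4 mm: a listed point, or the origin of a listed thing).
The state is a dict: "t": time; "joint_positions": joint angles; "qd": joint speeds; "effort": joint torques, N m; "position": TCP position; "ee_rot": TCP orientation; "ft_force": force on the tool from outside, world axes, zero at the start; "ft_torque": the same for the moment, N m; "finger_gap": finger opening in m.
Only numpy, scipy, OpenCV 4.12 (cv2) and the standard library are available. Lean on these libraries where they do the work, as an engineer would, in place of code of your own. Each camera call takes 0.05 s, during which the arm holds its last target.

## Working session

There is one attempt and no reset: what is moved stays moved. The work goes in short steps, Python scripts to look and compute and a tool call to move; the robot and the scene stay as the last step left them, time stands still between calls to the robot, and variables do not carry over. Pictures are saved under pics/ and viewed, and the job is handed in when it is done.

Besides the shell and the picture viewer there is one more tool, called after ">>>" as name([rows], argument=value, ...), one row to a line, values as JSON. jog_arm: Moves the arm, as the interface text tells. Its arguments: {"type":"object","properties":{"deltas":{"type":"array"},"force":{"type":"number"}},"required":["deltas"]}

```bash
ls; mkdir -p pics; python3 - <<'E'
from cell import arm,viewer,models
import cv2,numpy as np
s=arm.get_state();print(s)
for c in ("side","top"):
    d=viewer.camera(c);cv2.imwrite(f"pics/{c}0.png",d["frame"][:,:,::-1]);print(c,d["fx"],d["fy"],d["cx"],d["cy"],d["T"],[k for k in d])
    for n in ("jig","lever_post","knob_grip","pointer_tip","mark_line","mouse","driver","cylinder"):
        print(n,[(np.round(r["point"],4),round(r["score"],2)) for r in models.spot_point(c,n)[:2]],[(np.round(r["point"],4),round(r["score"],2)) for r in models.find_in(c,n)[:2]])
E
```

```text
pics
{'t': 0.0, 'joint_positions': array([-8.63919756e-01,  3.59409858e-01,  1.11003282e-02, -3.62346203e-04,
       -1.22413646e+00, -2.88122092e-01]), 'qd': array([-8.89028114e-06,  4.58108267e-04,  2.25347959e-04,  3.59843210e-04,
        6.17981974e-04, -7.97494836e-05]), 'effort': array([-7.91896564e-04, -5.83321202e+01,  2.93402231e+01,  6.93633467e+00,
       -6.04780114e-03, -1.90093863e-05]), 'position': array([ 0.27424481, -0.61619576,  0.19736474]), 'ee_rot': array([-3.14145044e+00, -1.67846512e-03,  1.98942730e+00]), 'ft_force': array([ 0.57185964, -0.28177266, -0.6475595 ]), 'ft_torque': array([-0.02850562,  0.02024686, -0.01938995]), 'finger_gap': 0.08542150090644558}
side 450.9695325273267 450.9695325273267 278.6126055468927 207.7174820286432 [[-0.88335454  0.35085648 -0.31078043  0.09000355]
 [-0.46869872 -0.65770111  0.58970396  0.80494675]
 [ 0.00250082  0.66658007  0.74542925  1.08808059]
 [ 0.          0.          0.          1.        ]] ['frame', 'z_map', 'fx', 'fy', 'cx', 'cy', 'T']
jig [(array([ 0.5233, -0.0792,  0.0024]), 0.81)] [(array([ 0.6128, -0.3783,  0.
[... 1497 characters left out ...]
lever_post [(array([ 0.4754, -0.1512,  0.0861]), 0.91), (array([ 5.23e-01, -8.16e-02,  4.00e-04]), 0.28)] [(array([ 0.5019, -0.102 ,  0.0631]), 0.71)]
knob_grip [(array([ 0.5228, -0.0817,  0.0889]), 0.56)] [(array([ 0.52  , -0.0769,  0.0705]), 0.86)]
pointer_tip [(array([ 0.5688, -0.0685,  0.0626]), 0.77)] [(array([ 0.5225, -0.0809,  0.0691]), 0.76), (array([ 0.608 , -0.3809,  0.0274]), 0.62)]
mark_line [] []
mouse [(array([ 0.4504,  0.3658, -0.0023]), 0.96)] [(array([0.446 , 0.3569, 0.0261]), 0.93)]
driver [(array([ 0.3788, -0.3444,  0.0012]), 0.91)] [(array([ 0.3622, -0.373 ,  0.023 ]), 0.89)]
cylinder [(array([ 0.6059, -0.3856, -0.0037]), 0.9)] [(array([ 0.6093, -0.3802,  0.0274]), 0.91)]
```

```bash
python3 - <<'E'
import cv2
a=cv2.imread("pics/top0.png");b=cv2.imread("pics/side0.png")
c=cv2.resize(a[60:200,250:400],None,fx=4,fy=4,interpolation=cv2.INTER_CUBIC);cv2.imwrite("pics/topc.png",c)
E
```

```text
(no output)
```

View pics/top0.png

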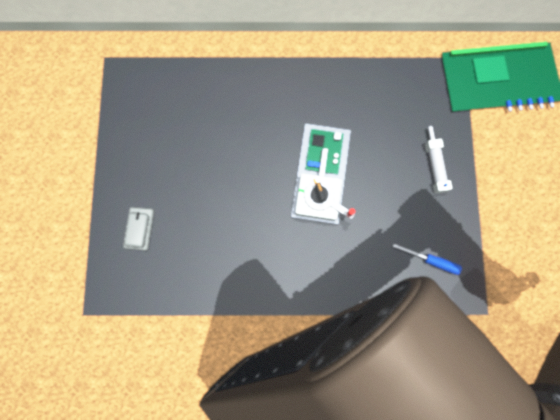

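View pics/side0.png

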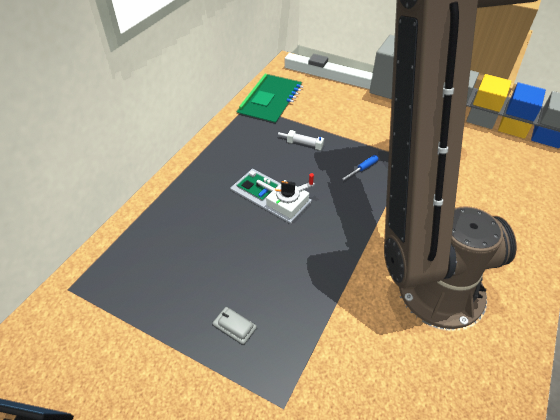

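View pics/topc.png

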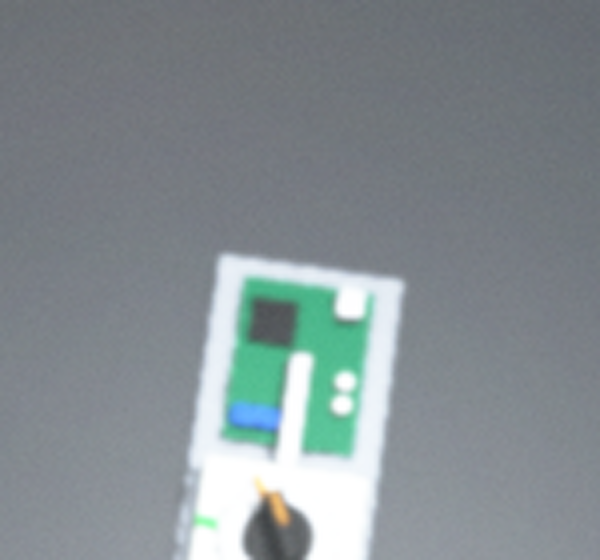

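```bash
cat > h.py <<'E'
import numpy as np,cv2
from cell import arm,viewer,models
def proj(d,P):
    T=d["T"];p=np.linalg.inv(T)@np.r_[P,1]
    x,y,z=p[0],-p[1],-p[2]
    return np.array([d["fx"]*x/z+d["cx"],d["fy"]*y/z+d["cy"]])
def plane(d,uv,z):
    T=d["T"];r=T[:3,:3]@np.array([(uv[0]-d["cx"])/d["fx"],-(uv[1]-d["cy"])/d["fy"],-1.]);o=T[:3,3]
    return o+r*(z-o[2])/r[2]
def crop(d,box,k,name):
    x0,y0,x1,y1=box
    cv2.imwrite("pics/"+name,cv2.resize(d["frame"][y0:y1,x0:x1,::-1],None,fx=k,fy=k,interpolation=cv2.INTER_NEAREST))
def blobs(d,box,lo,hi):
    x0,y0,x1,y1=box
    h=cv2.cvtColor(d["frame"][y0:y1,x0:x1],cv2.COLOR_RGB2HSV)
    m=cv2.inRange(h,np.array(lo),np.array(hi))
    n,l,s,c=cv2.connectedComponentsWithStats(m,connectivity=8)
    return [(s[i,4],c[i]+[x0,y0],l==i) for i in range(1,n)]
def boxof(d,c=(0.52,-0.08,0.06),r=30):
    u=proj(d,np.array(c)).astype(int);return (u[0]-r,u[1]-r,u[0]+r,u[1]+r)
E
python3 - <<'E'
from h import *
for c in("top","side"):
    d=viewer.camera(c);b=boxof(d,r=40);crop(d,b,7,c+"1.png");print(c,b)
    for nm,lo,hi,z in(("red",(0,120,80),(6,255,255),.085),("red2",(172,120,80),(180,255,255),.085),("orange",(8,120,100),(22,255,255),.068),("green",(45,90,100),(75,255,255),.0525)):
        for s,u,_ in blobs(d,b,lo,hi):print(nm,s,u.round(1),plane(d,u,z).round(4))
E
```

```text
top (np.int64(279), np.int64(156), np.int64(359), np.int64(236))
red 27 [351.2 211.3] [ 0.4787 -0.1515  0.085 ]
orange 9 [319.1 186.6] [ 0.5421 -0.0793  0.068 ]
green 3 [301. 190.] [ 0.5372 -0.0366  0.0525]
side (np.int64(248), np.int64(152), np.int64(328), np.int64(232))
red 50 [310.8 178.1] [ 0.4772 -0.1477  0.085 ]
orange 11 [284.2 181.9] [ 0.5515 -0.1082  0.068 ]
orange 7 [277.1 189.9] [ 0.5547 -0.0664  0.068 ]
green 1 [254. 176.] [ 0.6587 -0.0998  0.0525]
green 1 [265. 182.] [ 0.6132 -0.0924  0.0525]
green 1 [263. 187.] [ 0.6078 -0.0696  0.0525]
green 9 [277.6 201.1] [ 0.5376 -0.0372  0.0525]
```

View pics/top1.png

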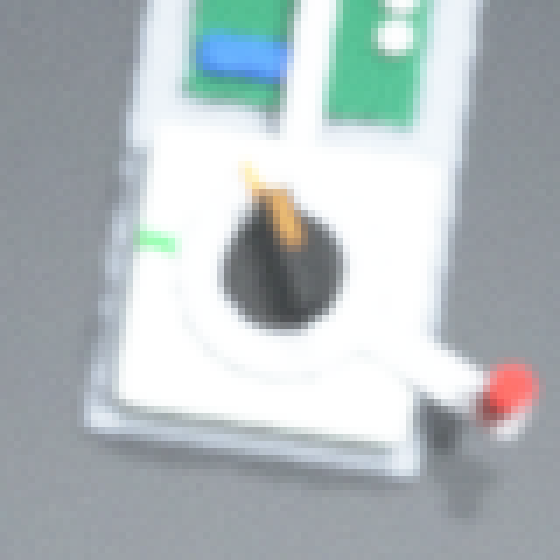

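View pics/side1.png

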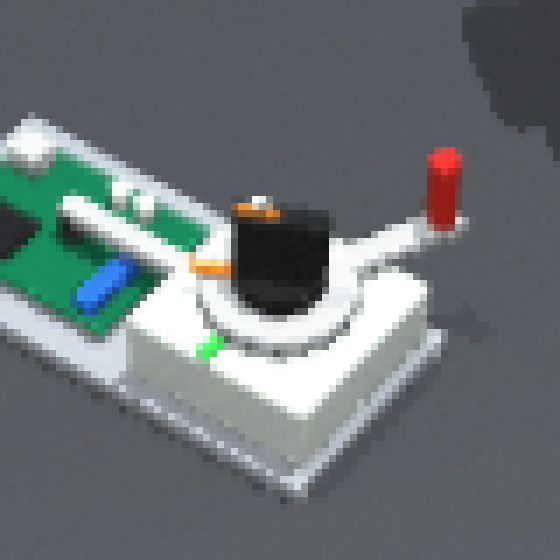

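```bash
python3 - <<'E'
from h import *
from scipy.optimize import least_squares
t=viewer.camera("top");s=viewer.camera("side")
P=lambda d,o,x,y,z:plane(d,(o[0]+x/7-.5,o[1]+y/7-.5),z)[:2]
to=(279,156);so=(248,152)
post=[P(t,to,512,385,.1),P(s,so,446,158,.1)]
tip=[P(t,to,246,168,.067),P(s,so,192,267,.067)]
mk=[P(t,to,157,242,.053),P(s,so,211,347,.053)]
blk_t=[P(t,to,x,y,.05) for x,y in((150,120),(450,150),(410,440),(118,403))]
blk_s=[P(s,so,x,y,.05) for x,y in((130,335),(300,418),(428,275))]
knob=[P(s,so,282,213,.105)]
print("post",post,"tip",tip,"mk",mk);print("blk t",np.mean(blk_t,0),blk_t);print("s",(blk_s[0]+blk_s[2])/2,blk_s);print("knob",knob)
for i in(0,1):
    f=lambda c:[np.hypot(*(post[i]-c))-.085,np.hypot(*(tip[i]-c))-.042,np.hypot(*(mk[i]-c))-.042]
    c=least_squares(f,[.52,-.08]);print(c.x,np.array(c.fun)*1e3)
    b=lambda p:np.degrees(np.arctan2(*(p-c.x)[::-1]));print("bear post,tip,mk",b(post[i]),b(tip[i]),b(mk[i]))
E
```

```text
post [array([ 0.4779184 , -0.15016117]), array([ 0.47797766, -0.15065961])] tip [array([ 0.55975101, -0.06656653]), array([ 0.56174841, -0.06483559])] mk [array([ 0.53691038, -0.03642634]), array([ 0.53725215, -0.03704797])]
blk t [ 0.52518828 -0.07984957] [array([ 0.58146546, -0.03450335]), array([ 0.57065313, -0.13938876]), array([ 0.46786864, -0.12285807]), array([ 0.48076591, -0.02264808])]
s [ 0.52308967 -0.07720867] [array([ 0.57404148, -0.0288445 ]), array([ 0.48427   , -0.02051664]), array([ 0.47213786, -0.12557284])]
knob [array([ 0.52489681, -0.08026355])]
[ 0.5185344 -0.0748229] [0.58922003 0.03541428 0.56727448]
bear post,tip,mk -118.3297803608084 11.327377913302273 64.42497183789555
[ 0.5212882  -0.07662529] [0.77227807 0.14291794 0.67566367]
bear post,tip,mk -120.3278991460466 16.24559814845638 68.032764685763
```

```bash
cat >> h.py <<'E'
def to(x,y,z,yawdeg,s=None):
    "tool-frame shift, then turn, from measured pose to target"
    s=s or arm.get_state();p=s["position"];y0=s["ee_rot"][2]
    d=np.array([x,y,z])-p;c,n=np.cos(y0),np.sin(y0)
    dy=(yawdeg-np.degrees(y0)+180)%360-180
    print("pos",p.round(4),"yaw",np.degrees(y0).round(2),"F",s["ft_force"].round(2),"t",s["t"],"gap",round(s["finger_gap"],4))
    print("shift tool",(d@[c,n,0]).round(4),(d@[n,-c,0]).round(4),round(-d[2],4),"turn z",round(-dy,2))
E
python3 -c "
from h import *
to(.478,-.151,.16,148)"
```

```text
pos [ 0.2745 -0.6167  0.1983] yaw 114.0 F [-0.31 -0.09  0.55] t 1.9 gap 0.0855
shift tool 0.3426 0.3753 0.0383 turn z -34.0
```

>>> jog_arm([
  [0.05,[0.0286,0.0313,0.003],[0,0,0]],
  [0.05,[0.0286,0.0313,0.003],[0,0,0]],
  [0.05,[0.0286,0.0313,0.003],[0,0,0]],
  [0.05,[0.0286,0.0313,0.003],[0,0,0]],
  [0.05,[0.0286,0.0313,0.003],[0,0,0]],
  [0.05,[0.0286,0.0313,0.003],[0,0,0]],
  [0.05,[0.0286,0.0313,0.003],[0,0,0]],
  [0.05,[0.0286,0.0313,0.003],[0,0,0]],
  [0.05,[0.0286,0.0313,0.003],[0,0,0]],
  [0.05,[0.0286,0.0313,0.003],[0,0,0]],
  [0.05,[0.0286,0.0313,0.003],[0,0,0]],
  [0.05,[0.0286,0.0313,0.003],[0,0,0]],
  [0.05,[0,0,0],[0,0,-8.5]],
  [0.05,[0,0,0],[0,0,-8.5]],
  [0.05,[0,0,0],[0,0,-8.5]],
  [0.05,[0,0,0],[0,0,-8.5]],
  [0.05,[0,0,0],[0,0,0]],
  [0.05,[0,0,0],[0,0,0]],
])

```text
t: 4.15
position: [0.4781, -0.1504, 0.1624]
ee_rot: [3.142, 0.0, 2.58]
ft_force: [-1.2, -0.1, 0.3]
finger_gap: 0.0497
```

```bash
python3 -c "
from h import *
to(.478,-.151,.068,148)
for c in('top','side'):
    d=viewer.camera(c);crop(d,boxof(d,(.5,-.1,.1),r=45),6,c+'2.png')"
```

```text
pos [ 0.4781 -0.1504  0.1624] yaw 147.81 F [-1.18 -0.13  0.33] t 4.15 gap 0.0497
shift tool -0.0003 -0.0006 0.0944 turn z -0.19
```

View pics/side2.png

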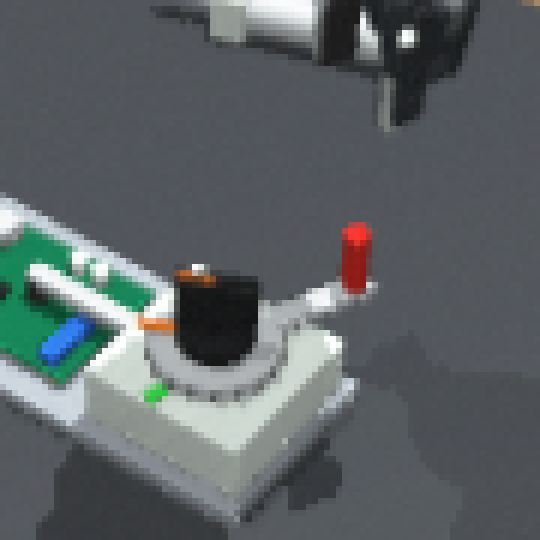

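>>> jog_arm([
  [0.05,[0,0,0.024],[0,0,0]],
  [0.05,[0,0,0.024],[0,0,0]],
  [0.05,[0,0,0.024],[0,0,0]],
  [0.05,[0,0,0.022],[0,0,0]],
  [0.05,[0,0,0],[0,0,0]],
  [0.05,[0,0,0],[0,0,0]],
])

```text
t: 5.0
position: [0.4786, -0.1505, 0.0691]
ee_rot: [3.141, 0.001, 2.583]
ft_force: [0.8, -0.5, 1.1]
finger_gap: 0.0495
```

```bash
python3 -c "
from h import *
to(.478,-.151,.068,148)
for c in('top','side'):
    d=viewer.camera(c);crop(d,boxof(d,(.5,-.1,.1),r=45),6,c+'3.png')"
```

```text
pos [ 0.4786 -0.1505  0.0691] yaw 147.98 F [ 0.81 -0.48  1.14] t 5.0 gap 0.0495
shift tool 0.0003 -0.0008 0.0011 turn z -0.02
```

View pics/side3.png

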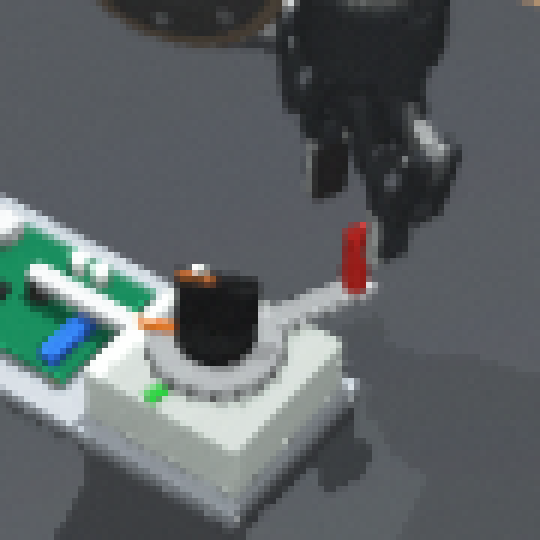

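>>> jog_arm([
  [0.026,[0,0,0],[0,0,0]],
  [0.026,[0,0,0],[0,0,0]],
  [0.026,[-0.0059,0.0002,0],[0,0,-4]],
  [0.026,[-0.0059,0.0002,0],[0,0,-4]],
  [0.026,[-0.0059,0.0002,0],[0,0,-4]],
  [0.026,[-0.0059,0.0002,0],[0,0,-4]],
])

```text
t: 5.85
position: [0.4998, -0.16, 0.0684]
ee_rot: [3.142, 0.0, 2.865]
ft_force: [0.1, 0.5, 0.4]
finger_gap: 0.0265
```

>>> jog_arm([
  [0.026,[-0.0059,0.0002,0],[0,0,-4]],
  [0.026,[-0.0059,0.0002,0],[0,0,-4]],
  [0.026,[-0.0059,0.0002,0],[0,0,-4]],
  [0.026,[-0.0059,0.0002,0],[0,0,-4]],
  [0.026,[0,0,0],[0,0,0]],
])

```text
t: 6.48
position: [0.5231, -0.1633, 0.0683]
ee_rot: [-3.142, 0.0, 3.141]
ft_force: [0.2, -0.2, 0.1]
finger_gap: 0.0261
```

```bash
python3 -c "
from h import *
to(.522,-.079,.068,148)
for c in('top','side'):
    d=viewer.camera(c);crop(d,boxof(d,(.5,-.1,.1),r=45),6,c+'4.png')"
```

```text
pos [ 0.5231 -0.1633  0.0683] yaw 179.96 F [ 0.18 -0.18  0.11] t 6.475 gap 0.0261
shift tool 0.0012 0.0843 0.0003 turn z 31.96
```

View pics/side4.png

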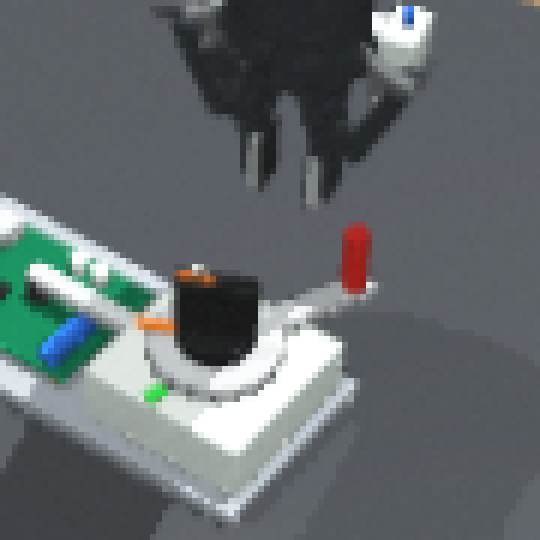

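```bash
python3 -c "
from h import *
for c in('top','side'):
    d=viewer.camera(c);b=boxof(d,(.5,-.1,.1),r=45)
    for P in((.5231,-.1633,.0683),(.5231,-.1633,.14),(.478,-.151,.1),(.478,-.151,.061)):
        u=proj(d,np.array(P));print(c,((u-b[:2])*6).round())
    cv2.imwrite('pics/'+c+'5.png',d['frame'][:,:,::-1])
    print(models.spot_point(c,'lever_post'))
"
```

```text
top [423. 230.]
top [455. 188.]
top [408. 327.]
top [392. 344.]
[{'point': [0.4775, -0.1527, 0.0847], 'score': 0.68}]
side [286. 229.]
side [292. 130.]
side [356. 228.]
side [351. 281.]
[{'point': [0.4755, -0.1534, 0.083], 'score': 0.49}]
```

View pics/top4.png

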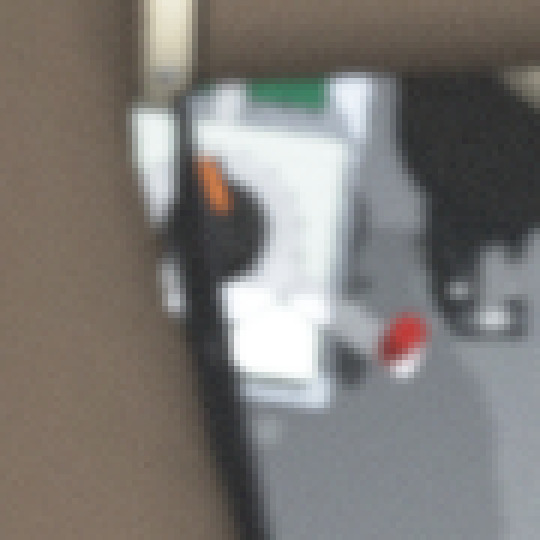

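View pics/side5.png

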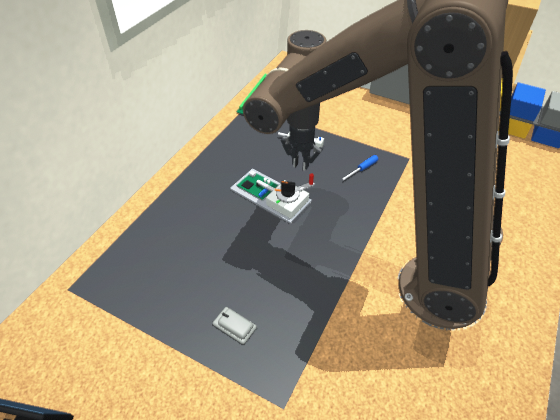

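```bash
python3 -c "
from h import *
def pt(d,u,v):
    z=float(d['z_map'][v,u]);p=np.array([(u-d['cx'])/d['fx']*z,-(v-d['cy'])/d['fy']*z,-z,1]);return (d['T']@p)[:3].round(4)
d=viewer.camera('side');b=boxof(d,(.5,-.1,.1),r=45)
for x,y in((257,180),(257,160),(313,200),(313,175),(356,230),(356,280),(300,90),(270,60)):
    print(x,y,pt(d,b[0]+x//6,b[1]+y//6))
d=viewer.camera('top');b=boxof(d,(.5,-.1,.1),r=45)
for x,y in((490,320),(460,290),(450,200),(408,330),(390,340),(480,160)):
    print('t',x,y,pt(d,b[0]+x//6,b[1]+y//6))
crop(d,(300,110,420,220),6,'top6.png')
"
```

```text
257 180 [ 0.5392 -0.1513  0.1072]
257 160 [ 0.5397 -0.1513  0.1242]
313 200 [ 0.5051 -0.1538  0.1073]
313 175 [ 0.5066 -0.1553  0.1225]
356 230 [ 0.4797 -0.153   0.0976]
356 280 [ 0.4752 -0.1473  0.069 ]
300 90 [ 0.513  -0.1486  0.1828]
270 60 [ 0.532  -0.1519  0.1924]
t 490 320 [ 0.4626 -0.1609  0.2011]
t 460 290 [ 0.4748 -0.1527  0.1921]
t 450 200 [ 0.4923 -0.1401  0.2544]
t 408 330 [ 0.4762 -0.1504  0.1031]
t 390 340 [ 0.4749 -0.1444  0.0972]
t 480 160 [ 0.4867 -0.1349  0.3326]
```

View pics/top6.png

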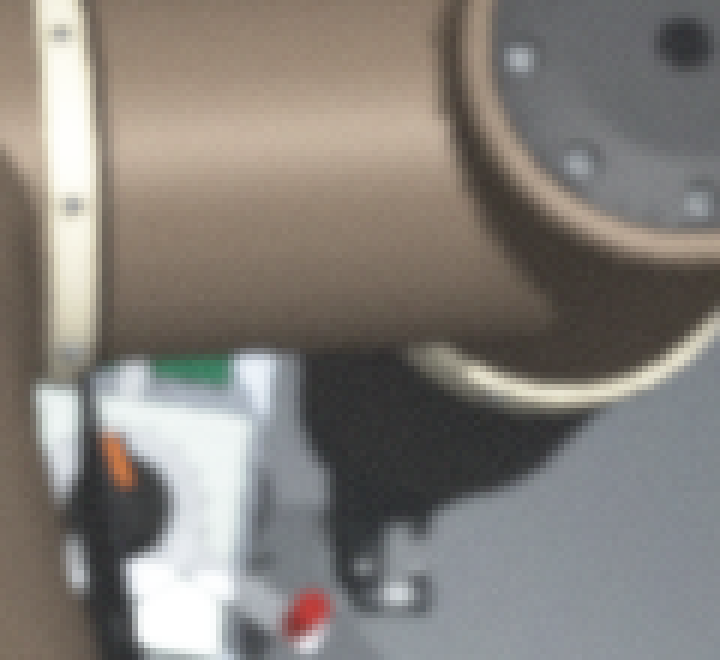

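```bash
python3 -c "
from h import *
d=viewer.camera('side');b=boxof(d,(.5,-.1,.1),r=45)
v,u=np.mgrid[b[1]:b[3],b[0]:b[2]];z=d['z_map'][v,u].astype(float)
p=np.stack([(u-d['cx'])/d['fx']*z,-(v-d['cy'])/d['fy']*z,-z,np.ones_like(z)],-1)@d['T'].T
for row in range(5,40):
    m=[(i,)+tuple((p[row,i,:3]*1e3).round().astype(int)) for i in range(38,56,2)]
    if row>18: print(row,[x[1:] for x in m if x[3]>40])
print(arm.get_state())
"
```

```text
19 [(np.int64(547), np.int64(-151), np.int64(151)), (np.int64(541), np.int64(-152), np.int64(153)), (np.int64(541), np.int64(-166), np.int64(141)), (np.int64(512), np.int64(-149), np.int64(167)), (np.int64(504), np.int64(-145), np.int64(174)), (np.int64(500), np.int64(-150), np.int64(171))]
20 [(np.int64(547), np.int64(-150), np.int64(148)), (np.int64(542), np.int64(-155), np.int64(145)), (np.int64(538), np.int64(-160), np.int64(143)), (np.int64(511), np.int64(-146), np.int64(166)), (np.int64(505), np.int64(-147), np.int64(167)), (np.int64(500), np.int64(-150), np.int64(167))]
21 [(np.int64(546), np.int64(-148), np.int64(145)), (np.int64(540), np.int64(-150), np.int64(146)), (np.int64(537), np.int64(-160), np.int64(140)), (np.int64(507), np.int64(-152), np.int64(159)), (np.int64(500), np.int64(-152), np.int64(161))]
22 [(np.int64(550), np.int64(-157), np.int64(133)), (np.int64(542), np.int64(-156), np.int64(136)), (np.int64(540), np.int64(-165), np.int64(130)), (np.int64(504), np.int64(-147), np.int64(160)), (np.int64(499), np.int64(-149), np.int64(160))]
23 [(np.int64(550), np.int64
[... 2236 characters left out ...]
[]
37 []
38 []
39 []
{'t': 6.925, 'joint_positions': array([ 5.50759689e-02,  2.73375817e-01, -4.40051342e-01, -1.95066136e-05,
       -8.57294267e-01, -5.54764726e-02]), 'qd': array([1.99491671e-05, 1.56761388e-04, 2.48214515e-03, 9.01644758e-04,
       3.29684518e-04, 2.41477530e-03]), 'effort': array([-2.40099856e-03, -4.58696008e+01,  2.35936832e+01,  5.57834432e+00,
       -1.20002136e-03, -7.88951438e-03]), 'position': array([ 0.52276892, -0.16326411,  0.06836347]), 'ee_rot': array([3.14157377e+00, 7.39672469e-05, 3.14117938e+00]), 'ft_force': array([-0.25704535, -0.56407598, -0.24777494]), 'ft_torque': array([-0.05259888, -0.0120557 ,  0.0128662 ]), 'finger_gap': 0.026285442514767377}
```

>>> jog_arm([
  [0.05,[0.0118,0.0008,0],[0,0,8]],
  [0.05,[0.0118,0.0008,0],[0,0,8]],
  [0.05,[0.0118,0.0008,0],[0,0,8]],
  [0.05,[0.0118,0.0008,0],[0,0,8]],
  [0.05,[0,0,0],[0,0,0]],
  [0.05,[0,0,0],[0,0,0]],
])

```text
t: 7.68
position: [0.4785, -0.1505, 0.0685]
ee_rot: [3.141, 0.001, 2.586]
ft_force: [0.3, -0.1, -0.7]
finger_gap: 0.0497
```

```bash
cat >> h.py <<'E'
def cloud(d,b):
    v,u=np.mgrid[b[1]:b[3],b[0]:b[2]];z=d['z_map'][v,u].astype(float)
    p=np.stack([(u-d['cx'])/d['fx']*z,-(v-d['cy'])/d['fy']*z,-z,np.ones_like(z)],-1)@d['T'].T
    return np.where(z[...,None]>0,p[...,:3],np.nan)
E
python3 -c "
from h import *
to(.478,-.151,.038,148)
d=viewer.camera('side');b=boxof(d,(.5,-.1,.1),r=45);crop(d,b,6,'side7.png')
p=cloud(d,b);f=d['frame'][b[1]:b[3],b[0]:b[2]].max(-1)
for r in range(15,46):print(r,[(c,*(p[r,c]*1e3).round().astype(int).tolist()) for c in range(46,76,3) if p[r,c,2]>.06])
"
```

```text
pos [ 0.4785 -0.1505  0.0685] yaw 148.18 F [ 0.3  -0.06 -0.71] t 7.675 gap 0.0497
shift tool 0.0002 -0.0007 0.0305 turn z 0.18
15 [(49, 525, -169, 162), (52, 506, -148, 186), (55, 494, -143, 195), (58, 483, -140, 202), (61, 471, -134, 211), (64, 458, -125, 224), (67, 450, -127, 225), (70, 444, -137, 220)]
16 [(49, 525, -168, 159), (52, 506, -148, 182), (55, 495, -146, 188), (58, 477, -125, 212), (61, 469, -129, 212), (64, 458, -125, 220), (67, 450, -129, 220), (70, 444, -137, 216)]
17 [(49, 523, -164, 159), (52, 504, -145, 181), (55, 496, -148, 182), (58, 478, -128, 205), (61, 469, -130, 207), (64, 457, -124, 217), (67, 449, -127, 218), (70, 442, -134, 216)]
18 [(49, 522, -162, 157), (52, 504, -145, 177), (55, 497, -150, 176), (58, 476, -125, 204), (61, 469, -130, 203), (64, 457, -123, 214), (67, 450, -129, 212), (70, 442, -132, 213)]
19 [(52, 504, -145, 173), (55, 495, -147, 176), (58, 475, -123, 203), (61, 469, -132, 198), (64, 456, -121, 212), (67, 446, -121, 216), (70, 441, -131, 210)]
20 [(52, 505, -147, 167), (55, 503, -166, 153), (58, 476, -126, 196), (61, 468, -129, 197), (64
[... 2293 characters left out ...]
-127, 140), (67, 437, -110, 162), (70, 430, -116, 159)]
37 [(58, 483, -153, 100), (61, 463, -128, 131), (64, 451, -122, 141), (67, 437, -110, 158)]
38 [(58, 482, -150, 99), (61, 462, -126, 129), (64, 451, -122, 137), (67, 445, -134, 130)]
39 [(58, 481, -149, 95), (61, 461, -124, 127), (64, 451, -124, 131), (67, 444, -130, 129)]
40 [(58, 478, -141, 100), (61, 461, -125, 122), (64, 451, -123, 128), (67, 445, -135, 120)]
41 [(58, 479, -144, 93), (61, 460, -123, 120), (64, 451, -125, 122), (67, 445, -135, 116)]
42 [(58, 478, -144, 88), (61, 461, -125, 113), (64, 450, -124, 118)]
43 [(58, 478, -144, 84), (61, 460, -124, 110), (64, 451, -125, 113)]
44 [(58, 478, -145, 78)]
45 [(58, 478, -144, 75)]
```

View pics/side7.png

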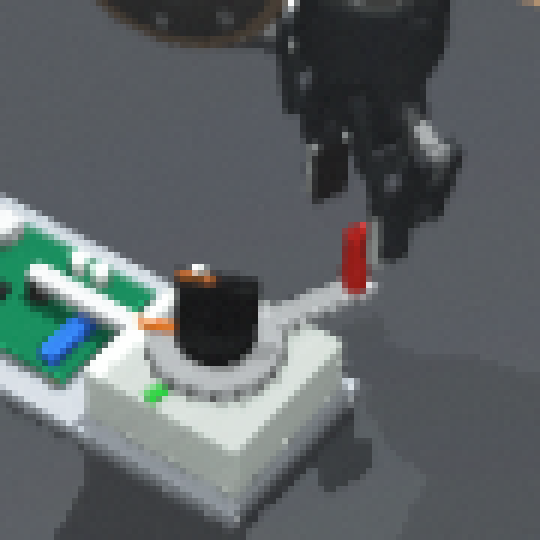

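>>> jog_arm([
  [0.05,[0,0,0.01],[0,0,0]],
  [0.05,[0,0,0.01],[0,0,0]],
  [0.05,[0,0,0.008],[0,0,0]],
  [0.05,[0,0,0],[0,0,0]],
])

```text
t: 8.22
position: [0.4772, -0.1505, 0.0393]
ee_rot: [-3.14, -0.002, 2.583]
ft_force: [0.2, -0.3, -0.0]
finger_gap: 0.0498
```

```bash

python3 -c "
from h import *
to(.478,-.151,.038,148)
d=viewer.camera('side');b=boxof(d,(.5,-.1,.1),r=45);crop(d,b,6,'side8.png')
d=viewer.camera('top');b=boxof(d,(.5,-.1,.1),r=45);crop(d,b,6,'top8.png')
"
```

```text
pos [ 0.4772 -0.1505  0.0393] yaw 148.0 F [ 0.17 -0.32 -0.02] t 8.225 gap 0.0498
shift tool -0.0009 0.0 0.0013 turn z 0.0
```

View pics/side8.png

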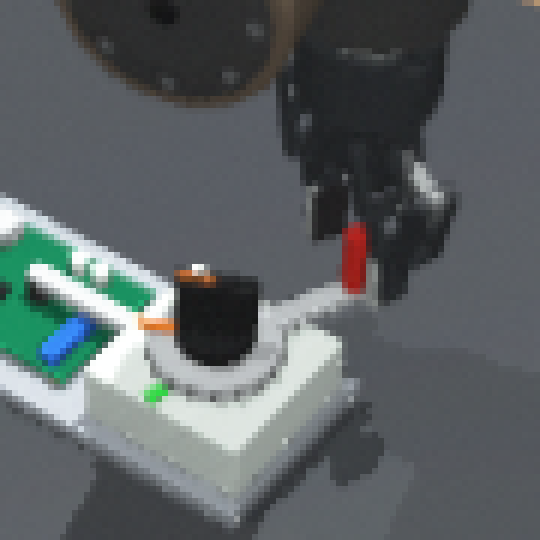

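>>> jog_arm([
  [0.03,[0,0,0.003],[0,0,0]],
  [0.03,[0,0,0],[0,0,0]],
  [0.03,[0,0,0],[0,0,0]],
  [0.03,[-0.003,0.0001,0],[0,0,-2]],
  [0.03,[-0.003,0.0001,0],[0,0,-2]],
  [0.03,[-0.003,0.0001,0],[0,0,-2]],
  [0.03,[-0.003,0.0001,0],[0,0,-2]],
  [0.03,[-0.003,0.0001,0],[0,0,-2]],
  [0.03,[-0.003,0.0001,0],[0,0,-2]],
])

```text
t: 9.45
position: [0.4936, -0.1582, 0.0373]
ee_rot: [-3.141, -0.001, 2.794]
ft_force: [-2.9, 0.3, 1.3]
finger_gap: 0.03
```

```bash

python3 -c "
from h import *
to(.478,-.151,.038,148)
d=viewer.camera('side');b=boxof(d,(.5,-.1,.1),r=45);crop(d,b,6,'side9.png')
"
```

```text
pos [ 0.4936 -0.1582  0.0373] yaw 160.07 F [-2.88  0.35  1.29] t 9.45 gap 0.03
shift tool 0.0171 0.0015 -0.0007 turn z 12.07
```

View pics/side9.png

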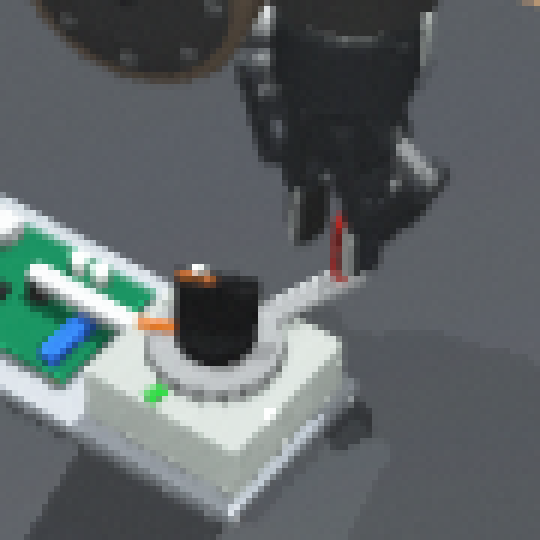

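>>> jog_arm([
  [0.03,[-0.0059,0.0002,0],[0,0,-4]],
  [0.03,[-0.0059,0.0002,0],[0,0,-4]],
  [0.03,[-0.0059,0.0002,0],[0,0,-4]],
  [0.03,[-0.0059,0.0002,0],[0,0,-4]],
  [0.03,[-0.0059,0.0002,0],[0,0,-4]],
  [0.03,[-0.0059,0.0002,0],[0,0,-4]],
  [0.03,[-0.0059,0.0002,0],[0,0,-4]],
  [0.03,[-0.0059,0.0002,0],[0,0,-4]],
  [0.03,[-0.0059,0.0002,0],[0,0,-4]],
  [0.03,[-0.0059,0.0002,0],[0,0,-4]],
  [0.03,[-0.0059,0.0002,0],[0,0,-4]],
  [0.03,[-0.0059,0.0002,0],[0,0,-4]],
  [0.03,[0,0,0],[0,0,0]],
])

```text
t: 11.12
position: [0.5633, -0.1533, 0.0373]
ee_rot: [-3.141, 0.0, -2.653]
ft_force: [-0.1, -0.2, 0.3]
finger_gap: 0.0299
```

```bash

python3 -c "
from h import *
to(.5225,-.079,.038,148)
d=viewer.camera('side');b=boxof(d,(.5,-.1,.1),r=45);crop(d,b,6,'side10.png')
for lo,hi in(((0,120,60),(6,255,255)),((172,120,60),(180,255,255))):
  for s,u,_ in blobs(d,b,lo,hi):print(s,u,plane(d,u,.085))
p=cloud(d,b);
"
```

```text
pos [ 0.5633 -0.1533  0.0373] yaw -152.02 F [-0.07 -0.18  0.32] t 11.125 gap 0.0299
shift tool 0.0012 0.0848 -0.0007 turn z 59.98
42 [289.42857143 169.        ] [ 0.55604414 -0.15334051  0.085     ]
```

View pics/side10.png

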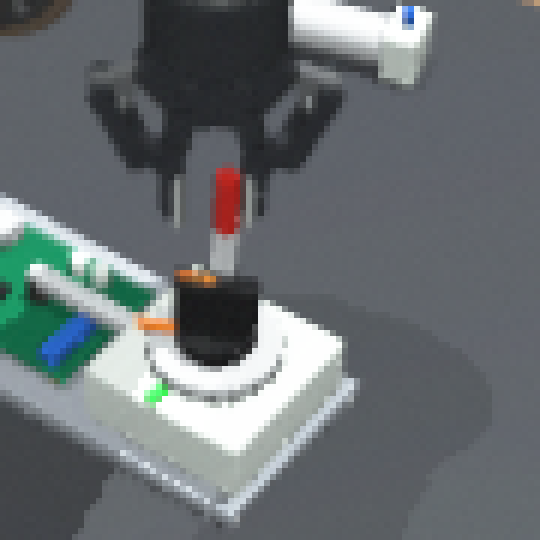

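>>> jog_arm([
  [0.03,[-0.0044,0.0001,0],[0,0,-3]],
  [0.03,[0,0,0],[0,0,0]],
  [0.03,[0.006,0,0],[0,0,0]],
  [0.05,[0,0,-0.025],[0,0,0]],
  [0.05,[0,0,-0.03],[0,0,0]],
  [0.05,[0,0,-0.03],[0,0,0]],
  [0.05,[0,0,0],[0,0,0]],
])

```text
t: 12.05
position: [0.5629, -0.1546, 0.1251]
ee_rot: [-3.139, 0.004, -2.602]
ft_force: [-0.5, -0.2, -0.7]
finger_gap: 0.05
```

```bash

python3 -c "
from h import *
to(.523,-.079,.12,109)
d=viewer.camera('side');b=boxof(d,(.5,-.1,.1),r=45);crop(d,b,6,'side11.png')
for lo,hi in(((0,120,60),(6,255,255)),((172,120,60),(180,255,255))):
  for s,u,_ in blobs(d,b,lo,hi):print(s,u,plane(d,u,.085))
"
```

```text
pos [ 0.5629 -0.1546  0.1251] yaw -149.06 F [-0.51 -0.19 -0.75] t 12.05 gap 0.05
shift tool -0.0047 0.0854 0.0051 turn z 101.94
46 [288.30434783 168.91304348] [ 0.55943614 -0.15199226  0.085     ]
1 [286. 166.] [ 0.57233058 -0.16071995  0.085     ]
1 [286. 170.] [ 0.56366904 -0.14395599  0.085     ]
```

View pics/side11.png

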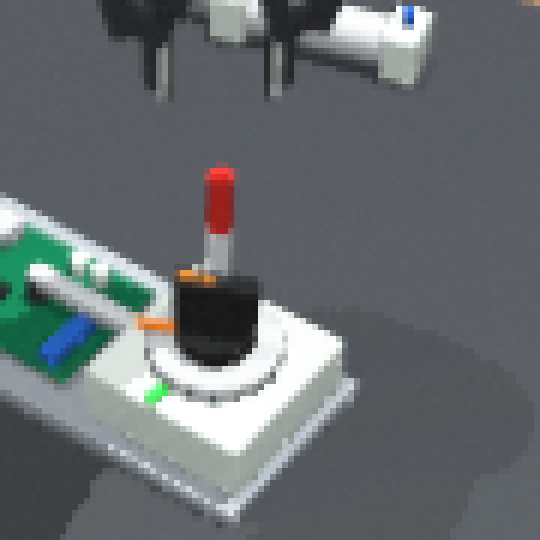

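>>> jog_arm([
  [0.06,[-0.0016,0.0285,0],[0,0,0]],
  [0.06,[-0.0016,0.0285,0],[0,0,0]],
  [0.06,[-0.0016,0.0285,0],[0,0,0]],
  [0.06,[0,0,0],[0,0,10.2]],
  [0.06,[0,0,0],[0,0,10.2]],
  [0.06,[0,0,0],[0,0,10.2]],
  [0.06,[0,0,0],[0,0,10.2]],
  [0.06,[0,0,0],[0,0,10.2]],
  [0.06,[0,0,0],[0,0,10.2]],
  [0.06,[0,0,0],[0,0,10.2]],
  [0.06,[0,0,0],[0,0,10.2]],
  [0.06,[0,0,0],[0,0,10.2]],
  [0.06,[0,0,0],[0,0,10.2]],
  [0.06,[0,0,0],[0,0,0]],
  [0.06,[0,0,0],[0,0,0]],
])

```text
t: 13.98
position: [0.5212, -0.0787, 0.1218]
ee_rot: [-3.141, -0.0, 1.906]
ft_force: [-0.1, -0.4, -0.9]
finger_gap: 0.0598
```

```bash

python3 -c "
from h import *
to(.523,-.079,.05,109)
for c in('side','top'):
  d=viewer.camera(c);b=boxof(d,(.52,-.1,.1),r=50);crop(d,b,6,c+'12.png')
"
```

```text
pos [ 0.5212 -0.0787  0.1218] yaw 109.2 F [-0.06 -0.41 -0.89] t 13.975 gap 0.0598
shift tool -0.0009 0.0016 0.0718 turn z 0.2
```

View pics/side12.png

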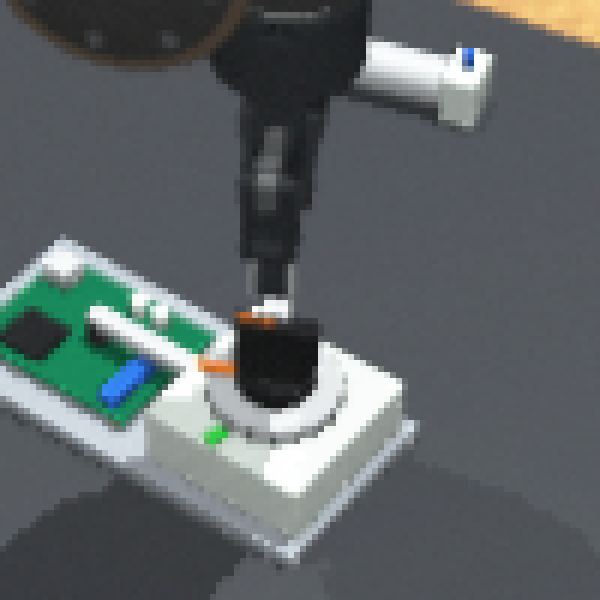

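View pics/top12.png

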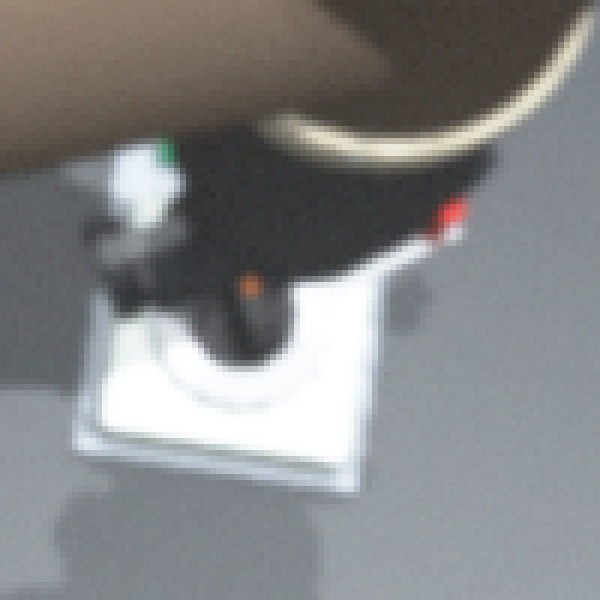

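>>> jog_arm([
  [0.06,[-0.0009,0.0016,0.024],[0,0,0]],
  [0.06,[0,0,0.024],[0,0,0]],
  [0.06,[0,0,0.02],[0,0,0]],
  [0.06,[0,0,0.007],[0,0,0]],
  [0.06,[0,0,0],[0,0,0]],
])

```text
t: 14.7
position: [0.5233, -0.0789, 0.0472]
ee_rot: [-3.141, 0.0, 1.903]
ft_force: [-0.3, 0.2, 0.7]
finger_gap: 0.0601
```

```bash

python3 -c "
from h import *
to(.523,-.079,.05,109)
for c in('side',):
  d=viewer.camera(c);b=boxof(d,(.52,-.1,.1),r=50);crop(d,b,6,c+'13.png')
"
```

```text
pos [ 0.5233 -0.0789  0.0472] yaw 109.04 F [-0.28  0.15  0.66] t 14.7 gap 0.0601
shift tool 0.0001 -0.0003 -0.0028 turn z 0.04
```

View pics/side13.png

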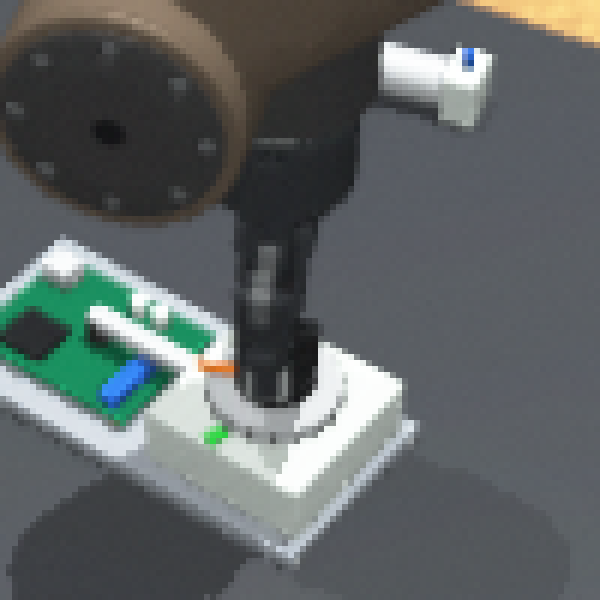

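>>> jog_arm([
  [0.03,[0,0,0],[0,0,0]],
  [0.02,[0,0,0],[0,0,0]],
  [0.005,[0,0,0],[0,0,0]],
  [0.005,[0,0,0],[0,0,0]],
  [0.005,[0,0,0],[0,0,0]],
], force=25)

```text
t: 15.38
position: [0.5243, -0.0801, 0.0481]
ee_rot: [3.141, 0.002, 1.903]
ft_force: [2.1, -9.3, 1.3]
finger_gap: 0.0117
```

```bash

python3 -c "
from h import *
s=arm.get_state();print(s['ft_force'],s['ft_torque'],s['finger_gap'],s['position'])
for c in('side',):
  d=viewer.camera(c);b=boxof(d,(.52,-.1,.1),r=50);crop(d,b,6,c+'14.png')
"
```

```text
[ 2.14621681 -9.27524313  1.29807935] [-2.96929603 -0.88618222  0.04832559] 0.0117424274121644 [ 0.52433215 -0.08011903  0.04808549]
```

View pics/side14.png

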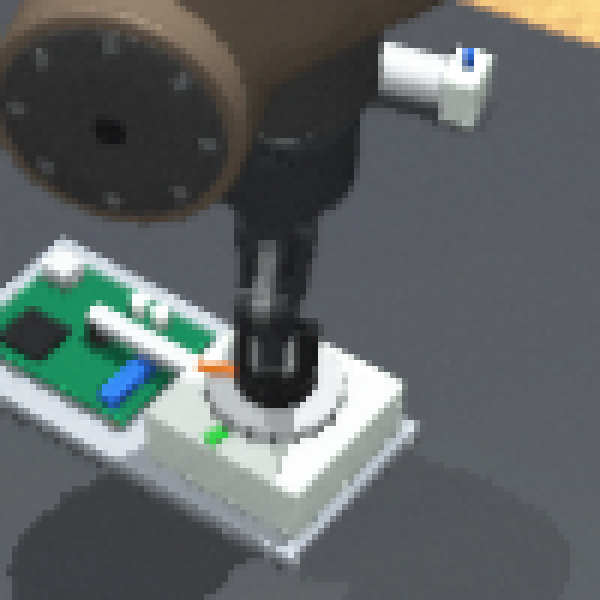

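>>> jog_arm([
  [0.005,[-0.0011,0,0],[0,0,0]],
  [0.005,[0,0,0],[0,0,-4]],
  [0.005,[0,0,0],[0,0,-4]],
  [0.005,[0,0,0],[0,0,-4]],
  [0.005,[0,0,0],[0,0,0]],
])

```text
t: 16.05
position: [0.5244, -0.0803, 0.0484]
ee_rot: [3.141, 0.001, 2.113]
ft_force: [-0.4, -3.2, 7.6]
finger_gap: 0.0113
```

```bash

python3 -c "
from h import *
s=arm.get_state();print(s['ft_force'],s['ft_torque'],s['finger_gap'],s['position'])
for c in('side',):
  d=viewer.camera(c);b=boxof(d,(.52,-.1,.1),r=50);crop(d,b,6,c+'15.png')
"
```

```text
[-0.35851406 -3.16137941  7.63633555] [-0.82089526  0.43225932  0.05099779] 0.01132393927603465 [ 0.52439175 -0.0803195   0.04839044]
```

View pics/side15.png

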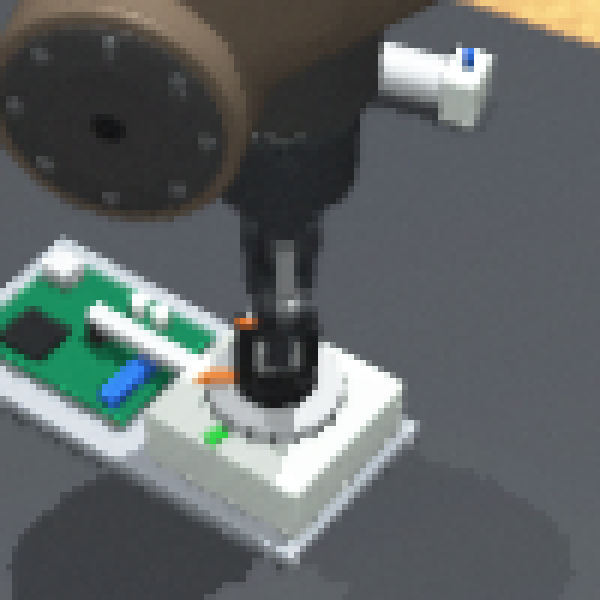

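>>> jog_arm([
  [0.005,[0,0,-0.0005],[0,0,-4]],
  [0.005,[0,0,-0.0001],[0,0,-4]],
  [0.005,[0,0,-0.0001],[0,0,-4]],
  [0.005,[0,0,-0.0001],[0,0,-4]],
  [0.005,[0,0,-0.0001],[0,0,-4]],
  [0.005,[0,0,-0.0001],[0,0,-4]],
  [0.005,[0,0,-0.0001],[0,0,-4]],
  [0.005,[0,0,-0.0001],[0,0,-4]],
  [0.005,[0,0,0],[0,0,0]],
  [0.005,[0,0,0],[0,0,0]],
])

```text
t: 17.35
position: [0.5242, -0.0803, 0.0492]
ee_rot: [-3.142, 0.001, 2.669]
ft_force: [-0.1, -3.6, 4.9]
finger_gap: 0.011
```

```bash

python3 -c "
from h import *
s=arm.get_state();print(s['ft_force'],s['ft_torque'],s['finger_gap'],s['position'],np.degrees(s['ee_rot'][2]))
for c in('side','top'):
  d=viewer.camera(c);b=boxof(d,(.53,-.06,.06),r=25);print(b);crop(d,b,12,c+'16.png')
"
```

```text
[-0.12034151 -3.63413793  4.86277038] [-1.05861982  0.29388265  0.06121588] 0.011024042511715657 [ 0.52418768 -0.08025537  0.04922798] 152.93073929976507
(np.int64(258), np.int64(170), np.int64(308), np.int64(220))
(np.int64(285), np.int64(167), np.int64(335), np.int64(217))
```

View pics/side16.png

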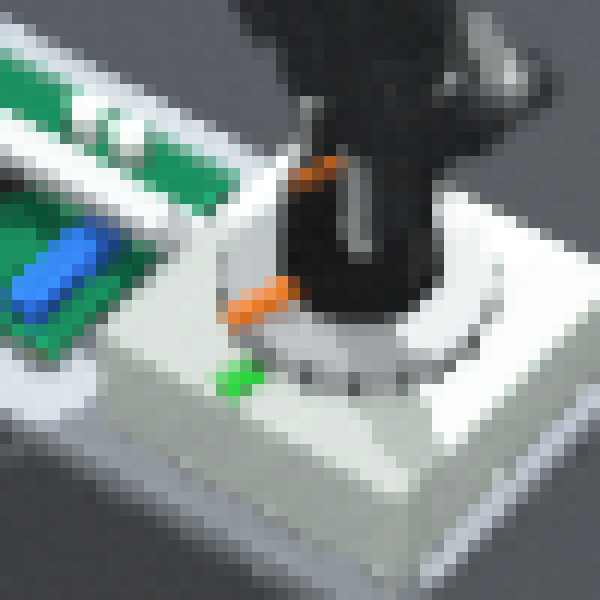

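View pics/top16.png

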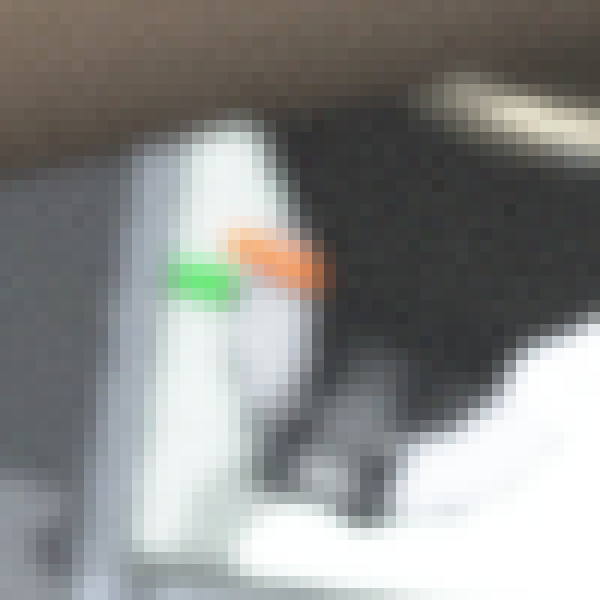

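```bash
cat > bear.py <<'E'
from h import *
from scipy.optimize import least_squares
def run(items,zlift):
    # items: cam,origin,scale, tip(px),base(px),mark(px)
    for c,o,k,tip,base,mark in items:
        d=viewer.camera(c)
        P=lambda q,z:plane(d,(o[0]+q[0]/k-.5,o[1]+q[1]/k-.5),z)[:2]
        t,b,m=P(tip,.068+zlift),P(base,.068+zlift),P(mark,.053)
        print(c,"tip",t.round(4),"base",b.round(4),"mark",m.round(4),"line bearing",np.degrees(np.arctan2(*(t-b)[::-1])).round(1))
        for a in((.5242,-.0802),(.5225,-.079),(.521,-.0765)):
            bb=lambda p:np.degrees(np.arctan2(p[1]-a[1],p[0]-a[0]))
            print(a,"tip",bb(t).round(1),np.hypot(*(t-a)).round(4),"mark",bb(m).round(1),np.hypot(*(m-a)).round(4))
E
python3 -c "
from bear import *
run([('side',(258,170),12,(228,318),(296,287),(238,380)),('top',(285,167),12,(228,243),(326,275),(202,282))],.0012)
for c in('side','top'):
  d=viewer.camera(c);b=(258,170,308,220) if c=='side' else (285,167,335,217)
  for nm,lo,hi,z in (('o',(5,150,120),(18,255,255),.067),('g',(50,120,120),(75,255,255),.053)):
    for s,u,_ in blobs(d,b,lo,hi):print(c,nm,s,u.round(2),plane(d,u,z).round(4))
"
```

```text
side tip [ 0.5434 -0.0411] base [ 0.5331 -0.0592] mark [ 0.5379 -0.0362] line bearing 60.1
(0.5242, -0.0802) tip 63.8 0.0436 mark 72.7 0.0461
(0.5225, -0.079) tip 61.1 0.0433 mark 70.2 0.0455
(0.521, -0.0765) tip 57.6 0.0419 mark 67.2 0.0437
top tip [ 0.5413 -0.0419] base [ 0.5348 -0.0613] mark [ 0.5371 -0.0374] line bearing 71.4
(0.5242, -0.0802) tip 66.0 0.042 mark 73.2 0.0447
(0.5225, -0.079) tip 63.1 0.0416 mark 70.7 0.0441
(0.521, -0.0765) tip 59.6 0.0401 mark 67.6 0.0423
side o 3 [284.   183.67] [ 0.5488 -0.1018  0.067 ]
side o 9 [279.56 194.67] [ 0.5387 -0.0524  0.067 ]
side g 8 [277.38 201.25] [ 0.5376 -0.036   0.053 ]
top g 2 [301.5 190. ] [ 0.5371 -0.0378  0.053 ]
```

>>> jog_arm([
  [0.005,[0,0,-0.0003],[0,0,-4]],
  [0.005,[0,0,-0.0001],[0,0,-4]],
  [0.005,[0,0,0],[0,0,0]],
  [0.005,[0,0,0],[0,0,0]],
])

```text
t: 18.15
position: [0.5242, -0.0802, 0.0494]
ee_rot: [-3.141, 0.001, 2.808]
ft_force: [0.2, -3.7, 6.1]
finger_gap: 0.0111
```

```bash

python3 -c "
from h import *
s=arm.get_state();print(s['ft_force'],s['ft_torque'],s['finger_gap'],s['position'],np.degrees(s['ee_rot'][2]))
for c in('side','top'):
  d=viewer.camera(c);b=boxof(d,(.53,-.06,.06),r=25);print(b);crop(d,b,12,c+'17.png')
"
```

```text
[ 0.19658748 -3.6910241   6.06120693] [-1.31935774  0.20514773  0.01088485] 0.011141694835519942 [ 0.52415893 -0.08020145  0.04943227] 160.85867033347137
(np.int64(258), np.int64(170), np.int64(308), np.int64(220))
(np.int64(285), np.int64(167), np.int64(335), np.int64(217))
```

View pics/side17.png

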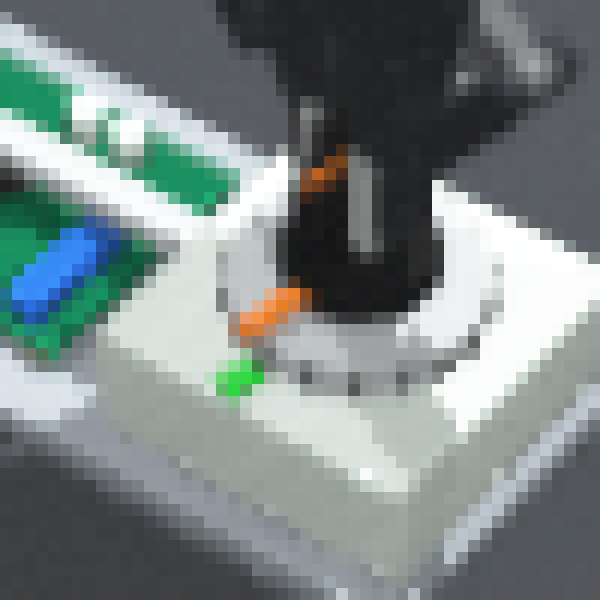

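View pics/top17.png

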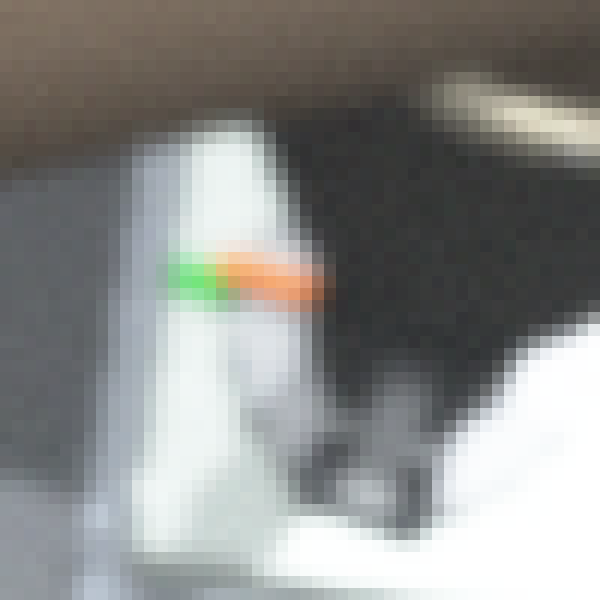

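```bash

python3 -c "
from bear import *
run([('side',(258,170),12,(238,330),(304,290),(238,380)),('top',(285,167),12,(219,267),(326,290),(200,282))],.0014)
"
```

```text
side tip [ 0.5391 -0.0384] base [ 0.5306 -0.059 ] mark [ 0.5379 -0.0362] line bearing 67.8
(0.5242, -0.0802) tip 70.4 0.0444 mark 72.7 0.0461
(0.5225, -0.079) tip 67.8 0.0439 mark 70.2 0.0455
(0.521, -0.0765) tip 64.6 0.0422 mark 67.2 0.0437
top tip [ 0.5363 -0.04  ] base [ 0.5316 -0.0613] mark [ 0.5371 -0.037 ] line bearing 77.5
(0.5242, -0.0802) tip 73.2 0.042 mark 73.4 0.0451
(0.5225, -0.079) tip 70.5 0.0414 mark 70.8 0.0445
(0.521, -0.0765) tip 67.2 0.0396 mark 67.8 0.0426
```

>>> jog_arm([
  [0.005,[0,0,0],[0,0,-1.2]],
  [0.005,[0,0,0],[0,0,0]],
  [0.03,[0,0,0],[0,0,0]],
  [0.05,[0,0,0],[0,0,0]],
  [0.05,[0,0,-0.03],[0,0,0]],
  [0.05,[0,0,-0.03],[0,0,0]],
  [0.05,[0,0,-0.03],[0,0,0]],
  [0.05,[0,-0.05,0],[0,0,0]],
  [0.05,[0,-0.05,0],[0,0,0]],
  [0.05,[0,0,0],[0,0,0]],
])

```text
t: 19.6
position: [0.4919, -0.177, 0.1386]
ee_rot: [3.141, -0.001, 2.827]
ft_force: [-0.1, 0.2, -0.5]
finger_gap: 0.0496
```

```bash

python3 -c "
from h import *
s=arm.get_state();print(s['ft_force'],s['ft_torque'],s['finger_gap'],s['position'],np.degrees(s['ee_rot'][2]))
for c in('side','top'):
  d=viewer.camera(c);b=boxof(d,(.53,-.06,.06),r=25);print(b);crop(d,b,12,c+'18.png')
  b=boxof(d,(.52,-.1,.1),r=50);crop(d,b,6,c+'18w.png')
"
```

```text
[-0.1124854   0.20608432 -0.46589315] [ 0.07778126 -0.05915097  0.05093903] 0.049558721523787784 [ 0.49187496 -0.17701654  0.13864982] 161.96644217430088
(np.int64(258), np.int64(170), np.int64(308), np.int64(220))
(np.int64(285), np.int64(167), np.int64(335), np.int64(217))
```

View pics/side18.png

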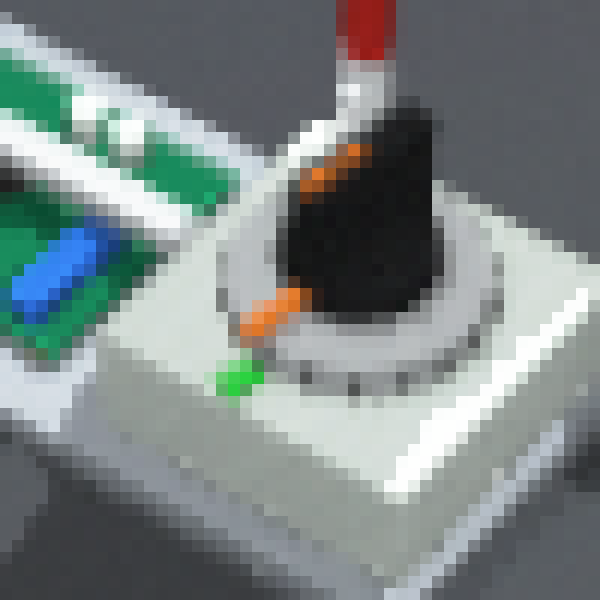

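View pics/top18.png

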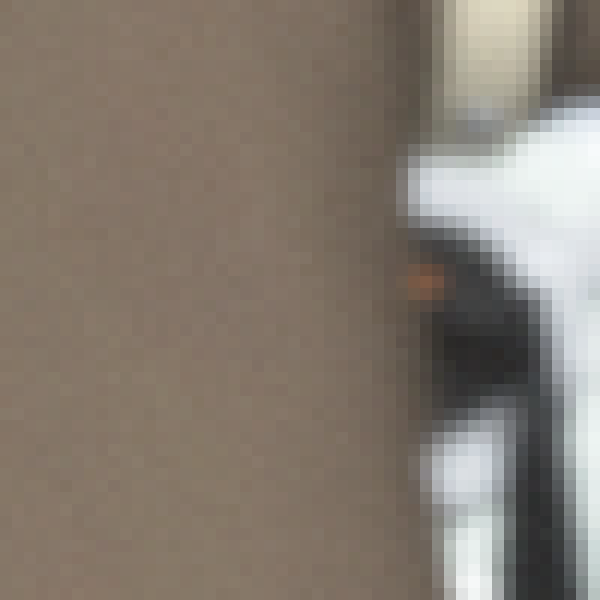

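View pics/top18w.png

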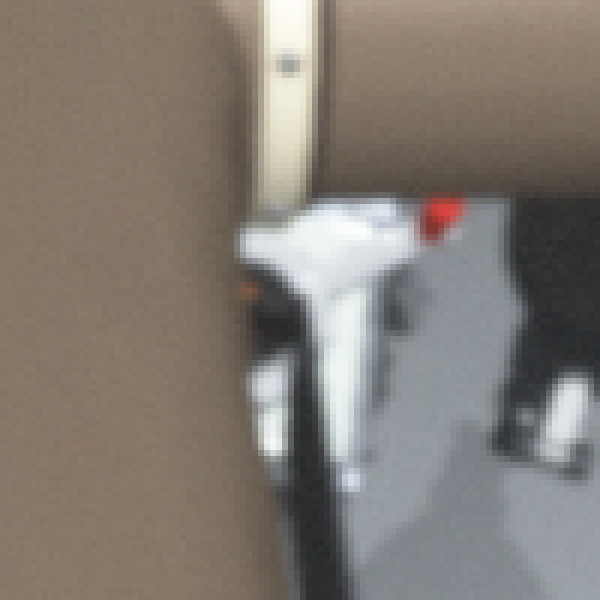

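```bash

python3 -c "
from h import *
to(.560,-.1555,.125,206)
"
```

```text
pos [ 0.493  -0.1753  0.1387] yaw 162.09 F [-0.53  1.04 -0.15] t 19.7 gap 0.05
shift tool -0.0577 0.0395 0.0137 turn z -43.91
```

>>> jog_arm([
  [0.05,[-0.0289,0.0197,0.005],[0,0,0]],
  [0.05,[-0.0289,0.0197,0.005],[0,0,0]],
  [0.05,[0,0,0],[0,0,-8.8]],
  [0.05,[0,0,0],[0,0,-8.8]],
  [0.05,[0,0,0],[0,0,-8.8]],
  [0.05,[0,0,0],[0,0,-8.8]],
  [0.05,[0,0,0],[0,0,-8.8]],
  [0.05,[0,0,0],[0,0,0]],
  [0.05,[0,0,0],[0,0,0]],
])

```text
t: 20.82
position: [0.5605, -0.1546, 0.1288]
ee_rot: [3.141, -0.0, -2.687]
ft_force: [0.1, 0.0, 0.2]
finger_gap: 0.0498
```

```bash

python3 -c "
from h import *
to(.560,-.1555,.04,206)
for c in('side','top'):
  d=viewer.camera(c);b=boxof(d,(.52,-.1,.1),r=50);print(b);crop(d,b,6,c+'19.png')
"
```

```text
pos [ 0.5605 -0.1546  0.1288] yaw -153.95 F [0.09 0.   0.15] t 20.825 gap 0.0498
shift tool 0.0008 -0.0006 0.0888 turn z 0.05
(np.int64(242), np.int64(129), np.int64(342), np.int64(229))
(np.int64(279), np.int64(142), np.int64(379), np.int64(242))
```

View pics/side19.png

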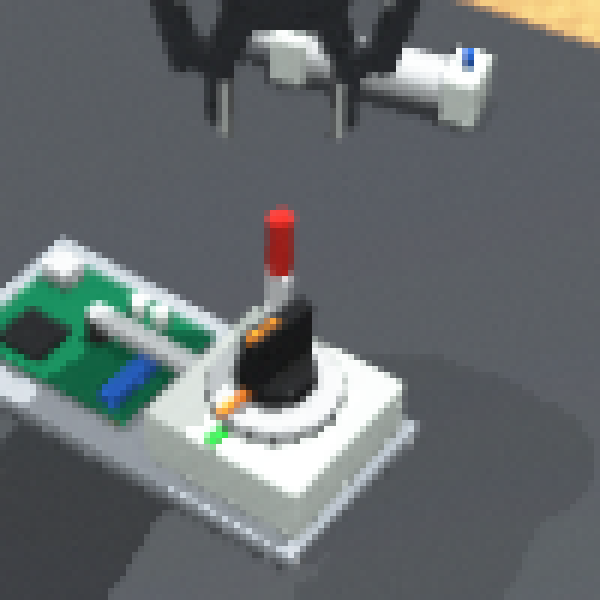

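View pics/top19.png

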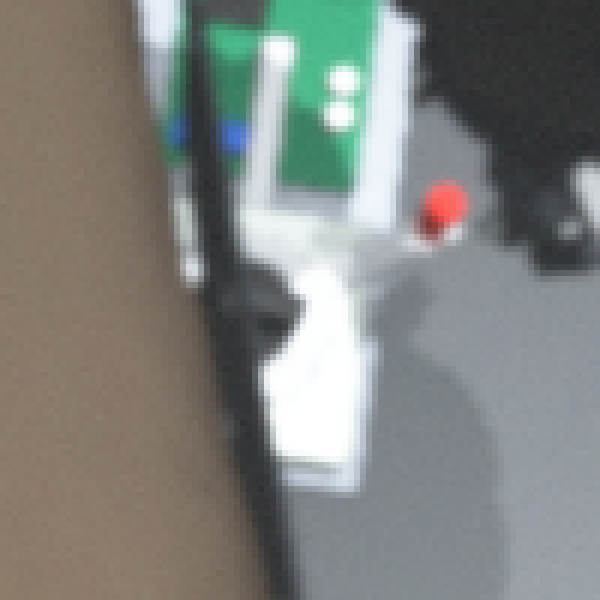

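>>> jog_arm([
  [0.05,[0,0,0.03],[0,0,0]],
  [0.05,[0,0,0.03],[0,0,0]],
  [0.05,[0,0,0.025],[0,0,0]],
  [0.05,[0,0,0.007],[0,0,0]],
  [0.022,[0,0,0],[0,0,0]],
  [0.022,[0,0,0],[0,0,0]],
  [0.022,[0,0,0],[0,0,0]],
])

```text
t: 21.8
position: [0.5609, -0.1553, 0.0379]
ee_rot: [-3.141, 0.002, -2.685]
ft_force: [0.3, -0.0, -0.8]
finger_gap: 0.0219
```

>>> jog_arm([
  [0.022,[0.0044,0.0001,0],[0,0,3]],
  [0.022,[0.0044,0.0001,0],[0,0,3]],
  [0.022,[0.0044,0.0001,0],[0,0,3]],
  [0.022,[0.0044,0.0001,0],[0,0,3]],
  [0.022,[0.0044,0.0001,0],[0,0,3]],
  [0.022,[0,0,0],[0,0,0]],
])

```text
t: 22.55
position: [0.5397, -0.1624, 0.0376]
ee_rot: [-3.141, 0.001, -2.946]
ft_force: [0.4, 0.4, 0.4]
finger_gap: 0.0221
```

```bash
cat >>h.py <<'E'
def tang(n=1,axis=(.5242,-.0802)):
    "force along tool x axis (reaction to CW push: negative), averaged"
    r=[]
    for i in range(n):
        s=arm.get_state();y=s["ee_rot"][2];f=s["ft_force"]
        r.append((f[0]*np.cos(y)+f[1]*np.sin(y),f[0]*np.sin(y)-f[1]*np.cos(y)))
        if i<n-1: viewer.camera("side")
    p=s["position"];b=np.degrees(np.arctan2(p[1]-axis[1],p[0]-axis[0]))
    print("t",s["t"],"Fx,Fy",np.round(r,2).tolist(),"mean",np.mean(r,0).round(2),"bearing",b.round(2),"r",np.hypot(*(p[:2]-axis)).round(4),"yaw",np.degrees(y).round(1),"z",p[2].round(4))
E
python3 -c "
from h import *
tang(2)
d=viewer.camera('side');b=boxof(d,(.52,-.1,.1),r=50);crop(d,b,6,'side20.png')
"
```

```text
t 22.6 Fx,Fy [[-0.47, 0.32], [-0.3, 0.16]] mean [-0.38  0.24] bearing -79.24 r 0.0837 yaw -168.7 z 0.0375
```

View pics/side20.png

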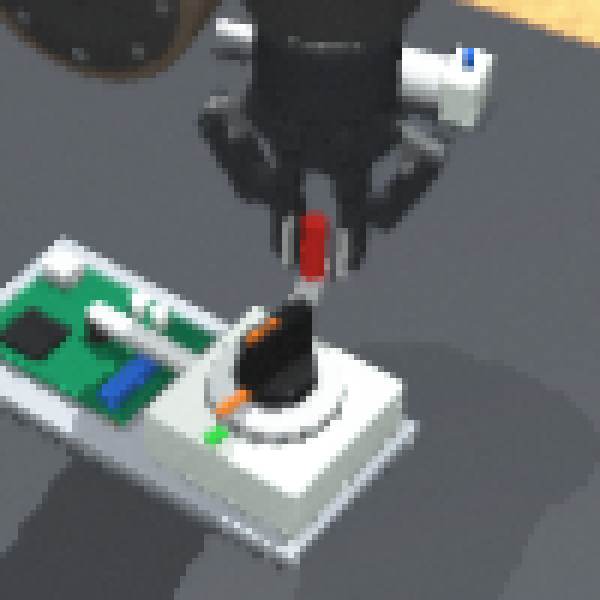

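>>> jog_arm([
  [0.022,[0.003,0.0001,0],[0,0,2]],
  [0.022,[0.003,0.0001,0],[0,0,2]],
  [0.022,[0.003,0.0001,0],[0,0,2]],
  [0.022,[0.003,0.0001,0],[0,0,2]],
  [0.022,[0.003,0.0001,0],[0,0,2]],
])

```text
t: 23.28
position: [0.5244, -0.1638, 0.0369]
ee_rot: [-3.142, 0.0, -3.123]
ft_force: [0.5, -1.3, 0.6]
finger_gap: 0.022
```

```bash
python3 -c "
from h import *
tang(2)"
```

```text
t 23.325 Fx,Fy [[-0.47, -1.35], [0.77, -0.83]] mean [ 0.15 -1.09] bearing -90.19 r 0.0836 yaw -179.0 z 0.0369
```

>>> jog_arm([
  [0.022,[0.0015,0,0],[0,0,1]],
  [0.022,[0.0015,0,0],[0,0,1]],
  [0.022,[0.0015,0,0],[0,0,1]],
  [0.022,[0.0015,0,0],[0,0,1]],
])

```text
t: 23.82
position: [0.5185, -0.1637, 0.0369]
ee_rot: [3.142, -0.0, 3.091]
ft_force: [0.8, 0.4, 0.2]
finger_gap: 0.0218
```

```bash
python3 -c "
from h import *
tang(2)"
```

```text
t 23.875 Fx,Fy [[-0.76, 0.42], [-0.29, 0.32]] mean [-0.53  0.37] bearing -94.06 r 0.0837 yaw 177.1 z 0.0369
```

>>> jog_arm([
  [0.022,[0.0015,0,0],[0,0,1]],
  [0.022,[0.0015,0,0],[0,0,1]],
  [0.022,[0.0015,0,0],[0,0,1]],
])

```text
t: 24.25
position: [0.5141, -0.1634, 0.0369]
ee_rot: [3.142, 0.0, 3.039]
ft_force: [0.4, 0.2, 0.3]
finger_gap: 0.0218
```

>>> jog_arm([
  [0.022,[0.0015,0,0],[0,0,1]],
  [0.022,[0.0015,0,0],[0,0,1]],
  [0.022,[0,0,0],[0,0,0]],
])

```text
t: 24.62
position: [0.511, -0.1631, 0.0369]
ee_rot: [-3.142, -0.0, 3.005]
ft_force: [0.8, 0.7, 0.1]
finger_gap: 0.0222
```

```bash
python3 -c "
from h import *
tang(3)"
```

```text
t 24.725 Fx,Fy [[-0.74, 0.84], [-0.24, 0.74], [-0.66, 0.04]] mean [-0.55  0.54] bearing -99.06 r 0.084 yaw 172.2 z 0.0369
```

>>> jog_arm([
  [0.022,[0.0015,0,0],[0,0,1]],
  [0.022,[0.0015,0,0],[0,0,1]],
  [0.022,[0,0,0],[0,0,0]],
])

```text
t: 25.1
position: [0.5081, -0.1627, 0.037]
ee_rot: [3.142, 0.0, 2.97]
ft_force: [1.7, 0.1, -1.1]
finger_gap: 0.022
```

>>> jog_arm([
  [0.022,[0.0015,0,0],[0,0,1]],
  [0.022,[0.0015,0,0],[0,0,1]],
  [0.022,[0,0,0],[0,0,0]],
])

```text
t: 25.48
position: [0.5052, -0.1621, 0.037]
ee_rot: [3.142, 0.0, 2.935]
ft_force: [2.8, 0.7, 0.2]
finger_gap: 0.0219
```

```bash
python3 -c "
from h import *
tang(3)
d=viewer.camera('side');b=boxof(d,(.52,-.1,.1),r=50);crop(d,b,6,'side21.png')"
```

```text
t 25.575 Fx,Fy [[-2.54, 1.28], [-2.2, 2.65], [-1.72, 1.23]] mean [-2.15  1.72] bearing -103.09 r 0.0841 yaw 168.2 z 0.0369
```

View pics/side21.png

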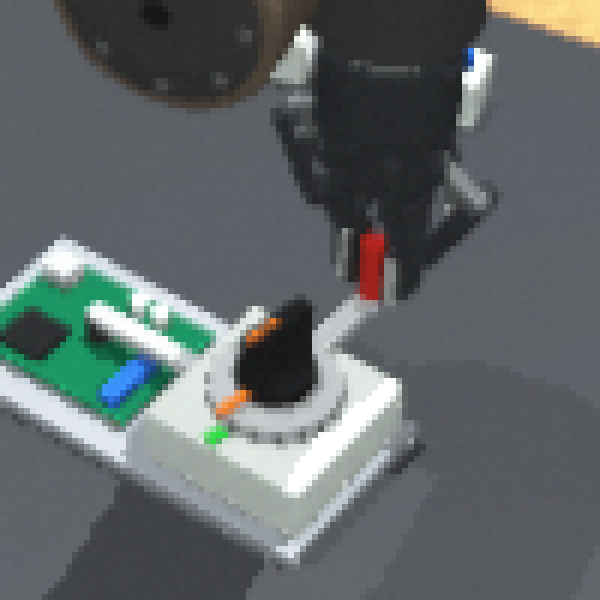

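>>> jog_arm([
  [0.022,[0.0007,0,0],[0,0,0.5]],
  [0.022,[0.0007,0,0],[0,0,0.5]],
  [0.022,[0.0007,0,0],[0,0,0.5]],
  [0.022,[0.0007,0,0],[0,0,0.5]],
])

```text
t: 26.12
position: [0.5027, -0.1615, 0.037]
ee_rot: [3.141, 0.0, 2.9]
ft_force: [3.3, 1.1, -1.1]
finger_gap: 0.0222
```

```bash
python3 -c "
from h import *
tang(3)"
```

```text
t 26.225 Fx,Fy [[-2.93, 1.9], [-1.78, 2.25], [-2.87, 1.84]] mean [-2.53  2.  ] bearing -104.91 r 0.0841 yaw 166.2 z 0.037
```

>>> jog_arm([
  [0.022,[0.0007,0,0],[0,0,0.5]],
  [0.022,[0.0007,0,0],[0,0,0.5]],
  [0.022,[0.0007,0,0],[0,0,0.5]],
])

```text
t: 26.6
position: [0.5006, -0.161, 0.037]
ee_rot: [3.141, 0.0, 2.874]
ft_force: [3.7, 2.5, -0.5]
finger_gap: 0.0218
```

```bash
python3 -c "
from h import *
tang(4)"
```

```text
t 26.75 Fx,Fy [[-2.95, 3.39], [-3.15, 3.06], [-3.35, 2.7], [-3.5, 2.96]] mean [-3.24  3.03] bearing -106.38 r 0.0843 yaw 164.7 z 0.037
```

>>> jog_arm([
  [0.022,[0.0007,0.0002,0],[0,0,0.5]],
  [0.022,[0.0007,0.0002,0],[0,0,0.5]],
  [0.022,[0.0007,0.0001,0],[0,0,0.5]],
])

```text
t: 27.12
position: [0.4985, -0.1603, 0.037]
ee_rot: [-3.141, 0.0, 2.848]
ft_force: [3.8, -2.1, -0.1]
finger_gap: 0.022
```

```bash
python3 -c "
from h import *
tang(4)"
```

```text
t 27.275 Fx,Fy [[-4.21, -0.95], [-4.22, -1.33], [-3.83, -1.56], [-4.51, -1.57]] mean [-4.19 -1.35] bearing -107.86 r 0.0841 yaw 163.2 z 0.037
```

>>> jog_arm([
  [0.022,[0.0007,0,0],[0,0,0.5]],
  [0.022,[0.0007,0,0],[0,0,0.5]],
  [0.022,[0.0007,0,0],[0,0,0.5]],
  [0.022,[0.0007,0,0],[0,0,0.5]],
])

```text
t: 27.78
position: [0.4961, -0.1594, 0.037]
ee_rot: [-3.141, 0.0, 2.813]
ft_force: [4.9, -3.7, -0.0]
finger_gap: 0.022
```

```bash
python3 -c "
from h import *
tang(4)"
```

```text
t 27.925 Fx,Fy [[-5.8, -1.91], [-4.42, -2.65], [-4.86, -2.6], [-4.61, -2.05]] mean [-4.92 -2.3 ] bearing -109.63 r 0.0841 yaw 161.2 z 0.037
```

>>> jog_arm([
  [0.022,[0.0007,-0.0001,0],[0,0,0.5]],
  [0.022,[0.0007,-0.0001,0],[0,0,0.5]],
  [0.022,[0.0007,0,0],[0,0,0.5]],
  [0.022,[0.0007,0,0],[0,0,0.5]],
])

```text
t: 28.42
position: [0.4938, -0.1585, 0.0371]
ee_rot: [3.141, 0.001, 2.778]
ft_force: [6.2, -2.9, 0.1]
finger_gap: 0.022
```

```bash
python3 -c "
from h import *
tang(4)"
```

```text
t 28.575 Fx,Fy [[-6.8, -0.49], [-5.37, -0.76], [-5.59, -1.81], [-5.4, -0.3]] mean [-5.79 -0.84] bearing -111.34 r 0.084 yaw 159.2 z 0.0371
```

>>> jog_arm([
  [0.022,[0.0007,0,0],[0,0,0.5]],
  [0.022,[0.0007,0,0],[0,0,0.5]],
  [0.022,[0.0007,0,0],[0,0,0.5]],
  [0.022,[0.0007,0,0],[0,0,0.5]],
  [0.022,[0.0007,0,0],[0,0,0.5]],
])

```text
t: 29.2
position: [0.4908, -0.1572, 0.0371]
ee_rot: [3.141, 0.002, 2.735]
ft_force: [6.1, -3.9, -2.5]
finger_gap: 0.0216
```

```bash
python3 -c "
from h import *
tang(5)
d=viewer.camera('side');b=boxof(d,(.52,-.1,.1),r=50);crop(d,b,6,'side22.png')"
```

```text
t 29.4 Fx,Fy [[-7.09, -1.16], [-7.4, -0.17], [-6.18, 0.13], [-6.22, -0.67], [-6.7, -0.41]] mean [-6.72 -0.46] bearing -113.53 r 0.084 yaw 156.7 z 0.0371
```

View pics/side22.png

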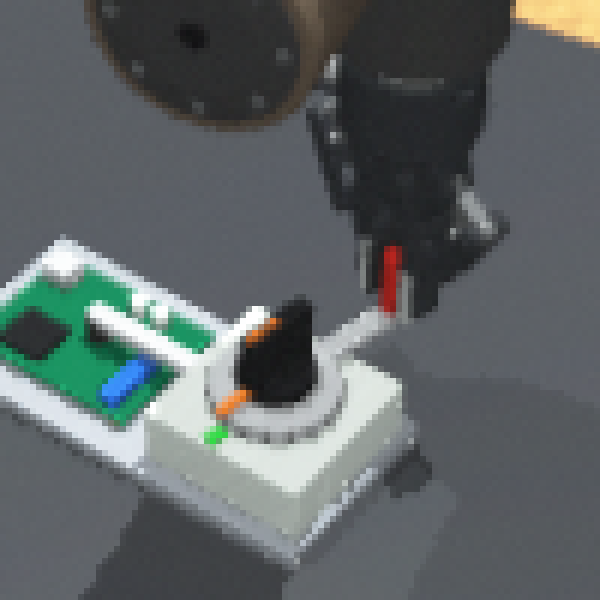

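```bash
python3 -c "
from h import *
for i in range(4):
    s=arm.get_state();p=s['position'];f=s['ft_force'];print('M from ft',(p[0]*f[1]-p[1]*f[0]).round(3),'effort',s['effort'].round(3),'f',f.round(2),'tau',s['ft_torque'].round(3),'gap',s['finger_gap'])
    d=viewer.camera('side')
# post from red
b=boxof(d,(.49,-.15,.09),r=30)
for lo,hi in(((0,120,60),(6,255,255)),((172,120,60),(180,255,255))):
  for n,u,_ in blobs(d,b,lo,hi):print(n,u,plane(d,u,.085).round(4))
u=(242+392/6-.5,129+249/6-.5);print(plane(d,u,.1))
"
```

```text
M from ft -0.166 effort [ 4.9600e-01 -4.2962e+01  1.8029e+01  3.6450e+00 -1.9140e+00 -6.0000e-03] f [ 6.62 -2.46 -1.02] tau [-0.967 -1.996  0.054] gap 0.022262895119617064
M from ft -0.631 effort [ 4.9600e-01 -4.2955e+01  1.8032e+01  3.6450e+00 -1.9140e+00 -4.0000e-03] f [ 5.76 -3.13 -0.93] tau [-0.955 -1.978  0.036] gap 0.02186317348448846
M from ft -0.86 effort [ 4.9300e-01 -4.2952e+01  1.8030e+01  3.6450e+00 -1.9140e+00 -4.0000e-03] f [ 5.06 -3.37 -0.83] tau [-1.    -1.985  0.002] gap 0.022064506348476485
M from ft -0.497 effort [ 4.9100e-01 -4.2950e+01  1.8032e+01  3.6460e+00 -1.9140e+00 -4.0000e-03] f [ 4.99 -2.61 -0.92] tau [-0.974 -2.01   0.028] gap 0.022089459403061618
32 [306.40625 174.84375] [ 0.4959 -0.1547  0.085 ]
[ 0.49818631 -0.16095046  0.1       ]
```

>>> jog_arm([
  [0.022,[0.0007,0,0],[0,0,0.5]],
  [0.022,[0.0007,0,0],[0,0,0.5]],
  [0.022,[0.0005,0,0],[0,0,0.35]],
  [0.022,[0.0005,0,0],[0,0,0.35]],
])

```text
t: 30.15
position: [0.4888, -0.1563, 0.0371]
ee_rot: [3.141, 0.002, 2.705]
ft_force: [6.7, -3.4, -1.9]
finger_gap: 0.0223
```

```bash
python3 -c "
from h import *
print(arm.get_state()['effort'].round(3))
tang(5)
print(arm.get_state()['effort'].round(3))"
```

```text
[  0.718 -43.098  17.603   3.388  -2.318   0.079]
t 30.35 Fx,Fy [[-7.48, -0.24], [-6.62, -0.64], [-7.18, 0.4], [-6.99, -0.23], [-6.95, -0.67]] mean [-7.04 -0.28] bearing -115.01 r 0.0839 yaw 155.0 z 0.0371
[ 5.9000e-01 -4.2891e+01  1.7753e+01  3.5160e+00 -2.1320e+00 -1.2000e-02]
```

>>> jog_arm([
  [0.022,[0.0007,0,0],[0,0,0.5]],
  [0.022,[0.0007,0,0],[0,0,0.5]],
  [0.022,[0.0007,0,0],[0,0,0.5]],
  [0.022,[0.0005,0,0],[0,0,0.35]],
  [0.022,[0.0005,0,0],[0,0,0.35]],
])

```text
t: 30.98
position: [0.4863, -0.155, 0.0372]
ee_rot: [3.141, 0.002, 2.667]
ft_force: [7.9, -4.0, -2.5]
finger_gap: 0.0221
```

```bash
python3 -c "
from h import *
print(arm.get_state()['effort'].round(3))
tang(5)
print(arm.get_state()['effort'].round(3))"
```

```text
[  0.891 -42.949  17.274   3.197  -2.571   0.076]
t 31.175 Fx,Fy [[-8.81, 0.04], [-7.95, -0.6], [-7.52, 0.09], [-7.52, 0.07], [-7.18, -0.51]] mean [-7.79 -0.18] bearing -116.98 r 0.0839 yaw 152.8 z 0.0371
[ 7.5900e-01 -4.2744e+01  1.7460e+01  3.3420e+00 -2.3610e+00 -1.4000e-02]
```

>>> jog_arm([
  [0.022,[0.0007,0,0],[0,0,0.5]],
  [0.022,[0.0007,0,0],[0,0,0.5]],
  [0.022,[0.0005,0,0],[0,0,0.35]],
  [0.022,[0.0005,0,0],[0,0,0.35]],
])

```text
t: 31.68
position: [0.4844, -0.1539, 0.0372]
ee_rot: [3.141, 0.003, 2.637]
ft_force: [8.0, -4.2, -3.3]
finger_gap: 0.0217
```

```bash
python3 -c "
from h import *
print(arm.get_state()['effort'].round(3))
tang(6)
print(arm.get_state()['effort'].round(3))"
```

```text
[  1.072 -42.838  17.115   3.056  -2.7     0.076]
t 31.925 Fx,Fy [[-9.06, 0.22], [-8.83, -0.02], [-9.3, 0.15], [-7.99, 0.28], [-7.78, -0.04], [-8.6, 0.54]] mean [-8.59  0.19] bearing -118.5 r 0.0838 yaw 151.1 z 0.0372
[ 8.8800e-01 -4.2589e+01  1.7258e+01  3.2110e+00 -2.5130e+00 -1.1000e-02]
```

>>> jog_arm([
  [0.022,[0.0004,0,0],[0,0,0.25]],
  [0.022,[0.0004,0,0],[0,0,0.25]],
  [0.022,[0.0004,0,0],[0,0,0.25]],
])

```text
t: 32.3
position: [0.4834, -0.1533, 0.0372]
ee_rot: [3.141, 0.003, 2.624]
ft_force: [8.6, -5.9, -3.7]
finger_gap: 0.0219
```

```bash
python3 -c "
from h import *
print(arm.get_state()['effort'].round(3))
tang(5)
print(arm.get_state()['effort'].round(3))
d=viewer.camera('side');b=boxof(d,(.52,-.1,.1),r=50);crop(d,b,6,'side23.png')"
```

```text
[  1.256 -42.783  17.017   2.946  -2.769   0.055]
t 32.5 Fx,Fy [[-10.4, -0.92], [-8.69, 0.61], [-9.73, 0.01], [-8.76, -1.26], [-9.18, -0.06]] mean [-9.35 -0.33] bearing -119.24 r 0.0838 yaw 150.4 z 0.0372
[ 1.0400e+00 -4.2534e+01  1.7162e+01  3.1070e+00 -2.5910e+00 -1.3000e-02]
```

View pics/side23.png

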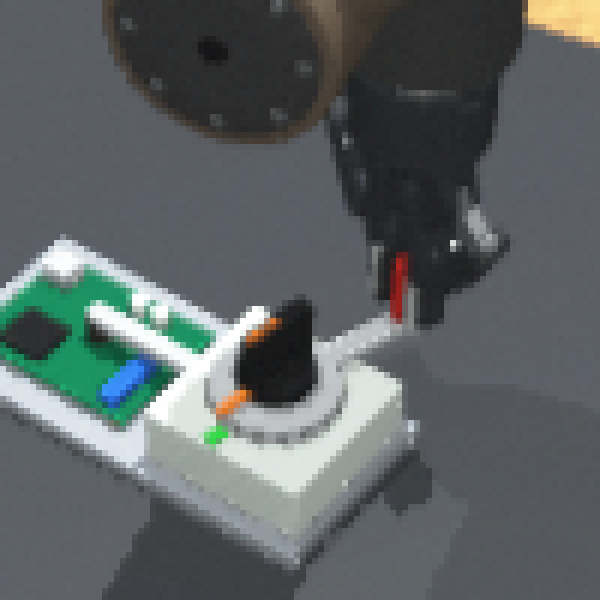

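>>> jog_arm([
  [0.03,[-0.003,0,0],[0,0,0]],
  [0.05,[0,0,0],[0,0,0]],
  [0.05,[0,0,0],[0,0,0]],
  [0.05,[0,0,-0.03],[0,0,0]],
  [0.05,[0,0,-0.03],[0,0,0]],
  [0.05,[0,0,-0.04],[0,0,0]],
  [0.05,[0,-0.05,-0.02],[0,0,0]],
  [0.05,[0,-0.05,0],[0,0,0]],
  [0.05,[0,-0.05,0],[0,0,0]],
  [0.05,[0,-0.05,0],[0,0,0]],
  [0.05,[0,-0.05,0],[0,0,0]],
  [0.05,[-0.04,-0.04,0],[0,0,0]],
  [0.05,[-0.04,-0.04,0],[0,0,0]],
  [0.05,[-0.04,-0.04,0],[0,0,0]],
  [0.05,[0,0,0],[0,0,0]],
  [0.05,[0,0,0],[0,0,0]],
])

```text
t: 34.55
position: [0.4049, -0.535, 0.1559]
ee_rot: [3.141, -0.002, 2.623]
ft_force: [0.3, -0.1, -0.4]
finger_gap: 0.0503
```

```bash
python3 -c "
from h import *
s=arm.get_state();print(s['t'],s['position'],s['ft_force'])
for c in('side','top'):
  d=viewer.camera(c);cv2.imwrite('pics/'+c+'24.png',d['frame'][:,:,::-1]);b=boxof(d,(.53,-.06,.06),r=25);print(b);crop(d,b,12,c+'24c.png')
"
```

```text
34.55 [ 0.40487186 -0.53497604  0.15585627] [ 0.29316738 -0.13102674 -0.44124382]
(np.int64(258), np.int64(170), np.int64(308), np.int64(220))
(np.int64(285), np.int64(167), np.int64(335), np.int64(217))
```

View pics/top24.png

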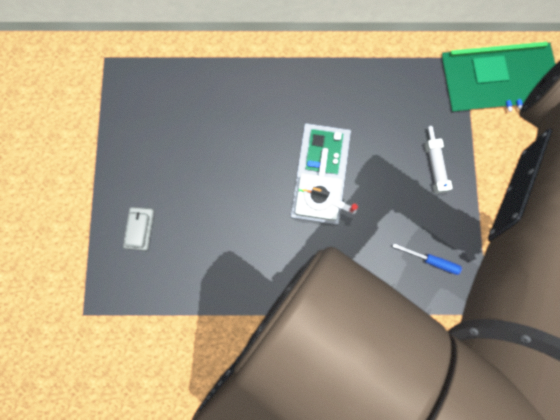

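View pics/top24c.png

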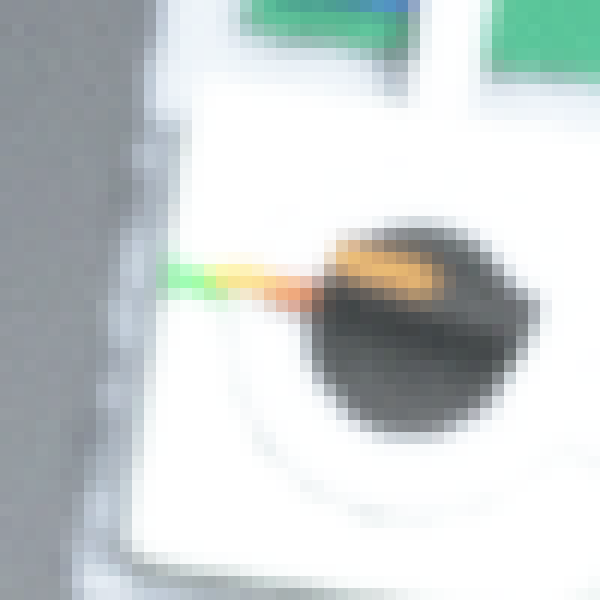

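View pics/side24c.png

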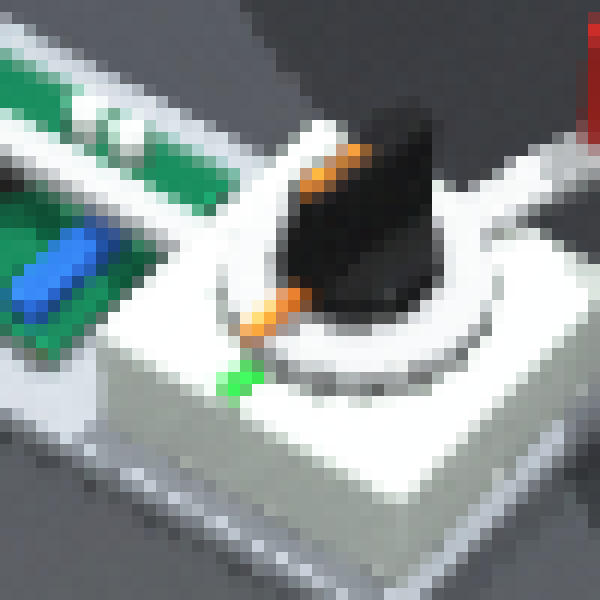

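```bash

python3 -c "
from bear import *
run([('side',(258,170),12,(243,334),(304,292),(238,381)),('top',(285,167),12,(218,276),(318,296),(198,281))],.0014)
d=viewer.camera('top');print(plane(d,(285+417/12-.5,167+335/12-.5),.061))
# ring from edges: left edge and bottom edge
L=plane(d,(285+232/12-.5,167+335/12-.5),.061);B=plane(d,(285+417/12-.5,167+520/12-.5),.061);print(L,B, 'axis y',L[1]-.036,'x',B[0]+.036)
d=viewer.camera('side')
L=plane(d,(258+217/12-.5,170+290/12-.5),.061);R=plane(d,(258+500/12-.5,170+290/12-.5),.061);print('side ring mid',(L+R)/2,np.linalg.norm(L-R))
for c in('side','top'):
  viewer.camera(c)
  for n in('pointer_tip','mark_line','knob_grip','lever_post','mouse','driver','cylinder'):
    print(c,n,[(np.round(r['point'],4).tolist(),round(r['score'],2)) for r in models.spot_point(c,n)[:1]])
"
```

```text
side tip [ 0.5373 -0.0377] base [ 0.5303 -0.0584] mark [ 0.5377 -0.0359] line bearing 71.4
(0.5242, -0.0802) tip 72.9 0.0444 mark 73.0 0.0463
(0.5225, -0.079) tip 70.3 0.0438 mark 70.5 0.0457
(0.521, -0.0765) tip 67.2 0.042 mark 67.6 0.0439
top tip [ 0.5345 -0.0398] base [ 0.5304 -0.0597] mark [ 0.5373 -0.0366] line bearing 78.4
(0.5242, -0.0802) tip 75.7 0.0417 mark 73.3 0.0455
(0.5225, -0.079) tip 73.0 0.041 mark 70.8 0.0449
(0.521, -0.0765) tip 69.8 0.0391 mark 67.8 0.0431
[ 0.52434901 -0.07998778  0.061     ]
[ 0.52434142 -0.04292824  0.061     ] [ 0.4866708  -0.07935429  0.061     ] axis y -0.078928242371647 x 0.5226707991102256
side ring mid [ 0.52167391 -0.07286775  0.061     ] 0.07412908747310519
side pointer_tip [([0.5319, -0.0384, 0.0659], 0.45)]
side mark_line []
side knob_grip [([0.5203, -0.0792, 0.0923], 0.45)]
side lever_post [([0.4861, -0.1608, 0.0832], 0.85)]
side mouse [([0.4479, 0.3629, 0.0003], 0.7)]
side driver [([0.3736, -0.3467, -0.0008], 0.45)]
side cylinder [([0.609, -0.3887, 0.001], 0.74)]
top pointer_tip [([0.5366, -0.0419, 0.066], 0.69)]
top mark_line []
top knob_grip [([0.5256, -0.0814, 0.088], 0.6)]
top lever_post [([0.4868, -0.1574, 0.0859], 0.94)]
top mouse [([0.4479, 0.3676, -0.0052], 0.88)]
top driver [([0.3798, -0.3445, 0.0056], 0.77)]
top cylinder []
```

```bash
python3 -c "
from cell import arm
print(arm.get_state()['t'],arm.finish_job())"
```

```text
the job is handed in; nothing more can be done
35.65 None
```

I did the three steps in order and handed the job in at t = 35.65 s, with the gripper clear of everything.

- **Slackening:** I swung the lever counterclockwise about 58° (roughly 1.0 rad). My first swing passed above the post without touching anything. In the camera image the fingertips sat about 35 mm higher than the reported tool height, so I went lower and repeated it.
- **Knob:** I gripped it and turned it 53.2° counterclockwise with the ring slack. In the last pictures the pointer stands within 0.2° of the mark in the side view. It is about 2° past the mark in the top view. The two cameras disagree by about that much, so I left it there.
- **Tightening:** I pushed the post clockwise slowly. The force was about 9.5 N while moving and about 9.0 N holding at the end. The highest single reading was 10.4 N, below the 14 N limit, and the joint torques agreed with the force sensor. The lever ended roughly 0.1 rad short of its old angle.
- **Loose items:** In the pictures the mouse, screwdriver and air cylinder are where they were at the start.

**Stiffness disagreement:** the push rose by only about 0.3 N per mm of travel, against the stated 0.5 to 0.9. I went by the measured force. I could not check the washer load directly.

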